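# Open the stamping-die pot and load its die stack

## Task

Get the leather-stamping die pot ready: unscrew its cover, lift it off and stand it mouth down on the cork mat. Then stack the die in the pot's square pocket: the thick steel block at the bottom with its cross face up, every brass shim that is on the bench on top of it, and last of all the striker plate with its knob up, each part lying flat on the one below and let go. Leave the other things on the bench alone.

Things in the scene. Friction and masses are not known exactly. Their poses are not given: they have to be found in the camera images.
- pot: The steel die pot, bolted to the bench, under the cover at the start. Origin: centre of its underside, z up. A round flange (110 mm across, 10 mm high, with four brass bolt heads 4 mm higher) carries a solid threaded neck (62 mm across the thread, flat top 36 mm above the origin: the pocket floor). On it stand thin upright walls, their top 84 mm above the origin, round a square pocket.
- pocket_floor (a point): Centre of the pocket floor, axes as the pot's. The pocket is 39 x 39 mm, 48 mm deep, its top 8 mm flaring 2 mm outward; the 34 mm square parts go in with 2.5 mm to spare each side. Its walls across x (at -19.5, +19.5 mm) are closed; those across y are open in the middle for 24 mm (x from -12 to 12), top to floor: fingers gripping a part's two faces across pot y pass down through these openings.
- cover: Aluminium screw cover: 16-sided cap 70 mm across, 78 mm tall, 160 g. Origin: centre of its lower rim, z up through its flat top. At the start screwed on the pot, x axis along the pot's x, rim 11 to 12 mm above the pot's origin. Right-hand thread, held by friction only, about 1 mm of play.
- cover_top (a point): Centre of the cover's flat top, 78 mm above its rim. The cover comes off turning counterclockwise seen from above: it rises 15 mm a turn and comes free about 375 degrees (6.55 rad) from its start. Before that it cannot be pulled off; once free, lift it 76 mm more to clear the pocket walls inside it before moving sideways.
- mat: Square cork mat, 140 x 140 mm, 4 mm thick, fixed on the bench. Origin: centre of its underside.
- block: The die block: plain steel, 34 x 34 mm square, 16 mm thick, 140 g, a dark cross on its top face; it lies on the bench cross up. Origin: centre of its underside, z up, x and y along its sides.
- shim0: A brass shim: 34 x 34 mm square plate, 7 mm thick, with a 14 mm square hole, 45 g, lying flat; both faces alike. Origin: its centre (mid-thickness), x and y along its sides. Two to four shims are on the bench.
- shim1: A brass shim: 34 x 34 mm square plate, 7 mm thick, with a 14 mm square hole, 45 g, lying flat; both faces alike. Origin: its centre (mid-thickness), x and y along its sides. Two to four shims are on the bench.
- shim2: A brass shim: 34 x 34 mm square plate, 7 mm thick, with a 14 mm square hole, 45 g, lying flat; both faces alike. Origin: its centre (mid-thickness), x and y along its sides. Two to four shims are on the bench.
- shim3: A brass shim: 34 x 34 mm square plate, 7 mm thick, with a 14 mm square hole, 45 g, lying flat; both faces alike. Origin: its centre (mid-thickness), x and y along its sides. Two to four shims are on the bench.
- striker: The striker plate: dark steel plate 34 x 34 mm, 8 mm thick, with a round knob on top (20 mm across, 18 mm tall, total height 26 mm), 100 g. Origin: centre of its underside, z up, x and y along the plate's sides.
- wax: Bystander: a block of yellow wax, not to be disturbed. Origin: about the middle of its underside.
- spool: Bystander: a wooden spool, not to be disturbed. Origin: about the middle of its underside.
- glue: Bystander: a glue jar, not to be disturbed. Origin: about the middle of its underside.
- mallet: Bystander: a mallet, not to be disturbed. Origin: about the middle of its underside.
- awl: Bystander: an awl, not to be disturbed. Origin: about the middle of its underside.
- buckle: Bystander: a ring buckle, not to be disturbed. Origin: about the middle of its underside.
- brush: Bystander: a brush, not to be disturbed. Origin: about the middle of its underside.

How it is judged:
By the outcome, as a careful person would: the job done as asked, in the order asked, and still so for the second after the job is handed in, with the robot touching nothing.
Of shim0, shim1, shim2, shim3 only 2 to 4 are there at a start; the rules pass over those that are not, and their reading is None.
At some moment in a run one of block, striker, shim0, shim1, shim2, shim3 may be knocked a few centimetres aside while the robot is not near it.
It also fails if it takes over 210 s, if anything falls off the work surface, if the arm or the gripper's body presses on something with over 40 N, if the wrist force passes 120 N, or if a joint passes its speed limit or range.

## Robot

A 6-joint arm with a two-finger parallel gripper is mounted at the origin on the work surface. World frame = base frame: x ahead of the robot, y to its left, z up, the work surface at z = 0. Lengths are in m, angles in rad, forces in N, time in s.
With the tool pointing down it reaches from about 0.375 to 0.9 m from the base axis. Payload 3.1 kg.
Tool frame: the origin (TCP) lies on the centre line of the jaws, within the pads' length; the fingertips stand 14 mm ahead of it and the grasp point (between the pads) lies 5 mm behind it; z points along the fingers, y is the line along which they close (so a half turn about z gives the same grasp; the last joint's range is limited). The gripper opens to 87 mm and grips with 3 to 60 N. Pads are 19 mm wide; open, the fingers measure 117 mm over their backs; the gripper's body (75 mm by 190 mm) begins 51 mm behind the grasp point.
Start: joints at [0.925, 0.527, 1.433, -0, 1.181, -0.178], TCP at [0.281, 0.558, 0.237] pointing down, gripper open.
Joint ranges: [-3.08, 3.08], [-0.75, 2.2], [0.22, 2.44], [-1.43, 4.57], [0, 2.65], [-2.85, 2.85]. Speed limits (rad/s): [2.79, 2.79, 3.14, 3.14, 3.14, 3.14].

## Interface

Orientations are given as a unit quaternion [x, y, z, w].
In Python, from rig import robot gives the robot as it stands.
- The arm moves only by the tool move_arm, never from a script. Its argument "commands" is a list of rows, each an object with "hand": the finger opening in cm, from 0 to 8.7; "travel": the shift along the tool's x, y, z in cm, a list of three; "twist": the turn, a rotation vector about the tool's x, y, z in degrees, a list of three. In form: [{"hand": hand, "travel": [dx, dy, dz], "twist": [wx, wy, wz]}, ...]. A call has 1 to 5 rows; each row shifts and turns the commanded pose from where the row before left it, along the tool's axes as they then stand; what a row does not reach is not made up. A row lasts 1/12 s, in which the tool goes at most 41.7 mm and 7.16 degrees, less where a joint would pass 70% of its speed; a pose out of reach is approached as far as the arm can. A call is refused whole if a number of a shift passes 4.17 or a number of a turn 7.16, either way. A call with a gripper value outside its range is refused whole. The fingers move at their own pace and stop on an object; "force" is the grip in N (left out, the last holds). Time passes only in rows, so rows that do not move let the fingers close. It gives the time, the measured TCP pose, the force, the opening and the grip force at its end, in the units of the state.
- robot.get_obs(): the state, without advancing time (a new reading comes with each control period).
- robot.camera(name): name is "scene" or "top" or "wrist"; returns a dict with "frame" (480x640x3 uint8, red, green, blue), "fov_y" (degrees; the focal length in pixels is half the picture's height over the tangent of half this angle, whatever the lens; pixels are square), "cx", "cy" (the principal point, pixels), "extrinsics" (4x4, takes a point from camera to world coordinates); the wrist camera has in their place "T_tool_cam" (4x4, takes a point from camera to tool coordinates, whose origin is the TCP and whose axes are the flange's). Camera axes: x right, y down, z forward; pixel columns grow to the right and rows downward; lengths in m; the calibration is good to about 2 mm. A picture is of the moment at which its call begins: read the wrist's pose just before it. There is no depth.
- robot.hand_in(): hands the job in; it is judged then, once.
The state is a dict: "time": time; "q": joint angles; "joint_velocities": joint speeds; "joint_torque": joint torques, N m; "position": TCP position; "tool_rot": TCP orientation; "ft_force": force on the tool from outside, world axes, zero at the start; "moment": the same for the moment, N m; "grip_width": finger opening in m; "grip_force": force on a finger pad.
Only numpy, scipy, OpenCV 4.12 (cv2) and the standard library are available. Lean on these libraries where they do the work, as an engineer would, in place of code of your own. Each camera call takes 0.05 s, during which the arm holds its last target. There are 200 camera calls.

## Working session

There is one attempt and no reset: what is moved stays moved. The work goes in short steps, Python scripts to look and compute and a tool call to move; the robot and the scene stay as the last step left them, time stands still between calls to the robot, and variables do not carry over. Pictures are saved under pics/ and viewed, at most 14 in all, crops included, and the job is handed in when it is done.

Besides the shell and the picture viewer there is one more tool, called after ">>>" in YAML: its name, and indented under it one key for each argument. move_arm: Moves the arm, as the interface text tells. Its arguments: {"type":"object","properties":{"commands":{"type":"array"},"force":{"type":"number"}},"required":["commands"]}

```bash
mkdir -p pics; ls; python3 - <<'E'
from rig import robot
import cv2,numpy as np
o=robot.get_obs();print(o)
for n in("scene","top"):
    c=robot.camera(n);cv2.imwrite(f"pics/{n}0.png",c["frame"][:,:,::-1]);print(n,c["fov_y"],c["cx"],c["cy"],np.round(c["extrinsics"],4).tolist())
c=robot.camera("wrist");cv2.imwrite("pics/wrist0.png",c["frame"][:,:,::-1]);print(c["fov_y"],c["cx"],c["cy"],np.round(c["T_tool_cam"],4).tolist())
E
```

```text
pics
{'time': 0.0, 'q': array([ 9.25471106e-01,  5.28494350e-01,  1.43388776e+00, -2.09557842e-05,
        1.18134104e+00, -1.78490630e-01]), 'joint_velocities': array([ 4.03778428e-04,  9.43208403e-04,  9.02855391e-04,  3.80915558e-04,
        1.22289633e-03, -3.48270151e-06]), 'joint_torque': array([ 3.82306353e-04, -4.40041637e+01, -1.76591045e+01,  6.34381687e-02,
        5.82315295e-02, -1.49504476e-04]), 'position': array([0.28084523, 0.55758278, 0.23555888]), 'tool_rot': array([ 2.31299480e-01,  9.72882015e-01, -9.80029913e-04, -4.17603076e-04]), 'ft_force': array([-1.03454799, -0.65313213, -0.0847466 ]), 'moment': array([-0.00553163,  0.04334184,  0.02096346]), 'grip_force': 0.0, 'grip_width': 0.08706918450941131}
scene 47.17619607345711 323.1924273065999 234.6172855379369 [[0.6736, 0.4757, -0.5656, 1.1763], [0.7391, -0.4323, 0.5167, -0.5257], [0.0013, -0.7661, -0.6427, 0.7979], [0.0, 0.0, 0.0, 1.0]]
top 46.66048200412553 308.8653137944467 231.10217561228276 [[-0.0281, -0.9829, 0.1821, 0.3348], [-0.9996, 0.0269, -0.0093, 0.0254], [0.0042, -0.1823, -0.9832, 1.3738], [0.0, 0.0, 0.0, 1.0]]
61.80897803919917 324.00775712058334 238.63010619321477 [[-0.0008, -0.9666, -0.2563, 0.0695], [1.0, -0.0006, -0.001, 0.0003], [0.0009, -0.2563, 0.9666, -0.1478], [0.0, 0.0, 0.0, 1.0]]
```

View pics/top0.png

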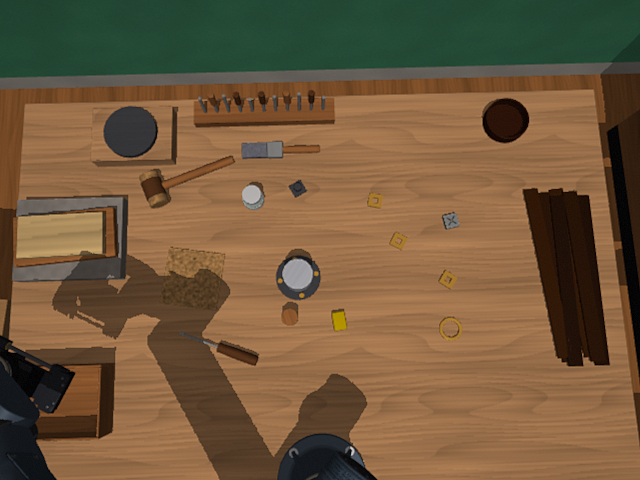

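View pics/scene0.png

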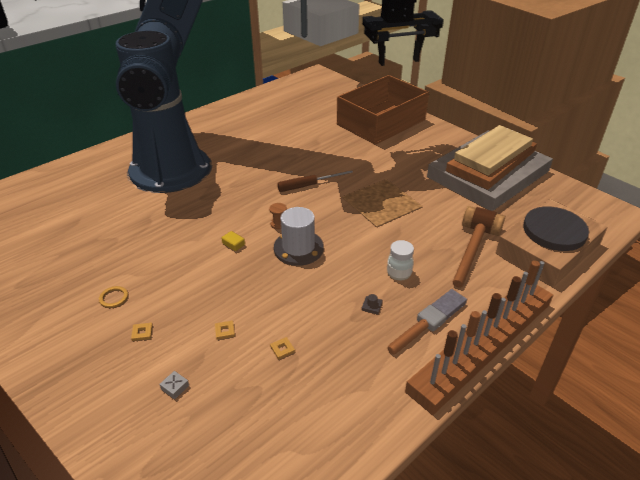

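The top view shows block (451,220), shims (375,200), (398,240), (448,280), striker (298,187), cover top (298,273) and mat (194,278). The scene view agrees: block (174,384), shims (141,331), (225,329), (283,348), striker (372,303). I'll triangulate these coarsely first.

```bash
cat > h.py <<'E'
from rig import robot
import cv2,numpy as np
from scipy.spatial.transform import Rotation as R
def cam(n):
    o=robot.get_obs();c=robot.camera(n);f=240/np.tan(np.radians(c["fov_y"]/2))
    if n=="wrist":
        T=np.eye(4);T[:3,:3]=R.from_quat(o["tool_rot"]).as_matrix();T[:3,3]=o["position"];T=T@c["T_tool_cam"]
    else:T=np.array(c["extrinsics"])
    return c["frame"][:,:,::-1].copy(),(f,c["cx"],c["cy"],T)
def ray(K,u,v):
    f,cx,cy,T=K;return T[:3,3],T[:3,:3]@np.array([(u-cx)/f,(v-cy)/f,1])
def atz(K,uv,z):
    p,d=ray(K,*uv);return p+d*(z-p[2])/d[2]
def tri(obs): # [(K,(u,v)),...]
    A=np.zeros((3,3));b=np.zeros(3)
    for K,uv in obs:
        p,d=ray(K,*uv);d/=np.linalg.norm(d);M=np.eye(3)-np.outer(d,d);A+=M;b+=M@p
    return np.linalg.solve(A,b)
def yaw(o=None):
    o=o or robot.get_obs();y=R.from_quat(o["tool_rot"]).as_matrix()[:,1];return np.degrees(np.arctan2(y[1],y[0]))
def plan(x,y,z,psi=None):
    "from the measured pose: shift along tool axes (cm) and twist (deg) so TCP at x,y,z and jaw line at psi deg (twist done last)"
    o=robot.get_obs();M=R.from_quat(o["tool_rot"]).as_matrix()
    d=M.T@(np.array([x,y,z])-o["position"])*100
    t=None if psi is None else -((psi-yaw(o)+90)%180-90)
    print("travel cm",d.round(2),"twist z",None if t is None else round(t,1),"yaw",round(yaw(o),2),"q6",round(float(o["q"][5]),2))
def save(img,name,crop=None,s=1):
    if crop:u,v,w,h=crop;img=img[v:v+h,u:u+w]
    cv2.imwrite("pics/"+name,cv2.resize(img,None,fx=s,fy=s,interpolation=cv2.INTER_CUBIC))
E
cat > k.py <<'E'
from h import *
t,KT=cam("top");s,KS=cam("scene")
for n,a,b in [("block",(451,220),(174,384)),("shimA",(375,200),(283,348)),("shimB",(398,240),(225,329)),("shimC",(448,280),(141,331)),("striker",(298,187),(372,301)),("covertop",(298,273),(298,218)),("mat",(194,278),(380,202)),("wax",(339,320),(233,241)),("spool",(290,315),(278,216)),("glue",(253,192),(402,255)),("buckle",(450,328),(113,297))]:
    print(n,tri([(KT,a),(KS,b)]).round(3))
plan(.5,.05,.30)
E
python3 k.py
```

```text
block [ 0.605 -0.343  0.013]
shimA [ 0.664 -0.156  0.005]
shimB [ 0.559 -0.209  0.007]
shimC [ 0.457 -0.326  0.005]
striker [0.7   0.037 0.017]
covertop [0.475 0.042 0.088]
mat [0.479 0.298 0.003]
wax [ 0.366 -0.054  0.011]
spool [0.381 0.063 0.027]
glue [0.678 0.145 0.057]
buckle [ 0.34  -0.324  0.003]
travel cm [-42.41 -35.51  -6.37] twist z None yaw 63.25 q6 -0.18
```

>>> move_arm:
  commands:
    - {"hand": 8.7, "travel": [-2.9, -2.66, 0.1], "twist": [0, 0, 0]}
    - {"hand": 8.7, "travel": [-2.9, -2.66, 0.1], "twist": [0, 0, 0]}
    - {"hand": 8.7, "travel": [-2.9, -2.66, 0.1], "twist": [0, 0, 0]}
    - {"hand": 8.7, "travel": [-2.9, -2.66, 0.1], "twist": [0, 0, 0]}
    - {"hand": 8.7, "travel": [-2.9, -2.66, 0.1], "twist": [0, 0, 0]}

```text
time: 0.67
position: [0.351, 0.3725, 0.2315]
tool_rot: [0.231, 0.973, -0.0, 0.0]
ft_force: [1.6, -0.3, 0.1]
grip_width: 0.087
grip_force: 0.0
```

>>> move_arm:
  commands:
    - {"hand": 8.7, "travel": [-2.9, -2.66, 0.1], "twist": [0, 0, 0]}
    - {"hand": 8.7, "travel": [-2.9, -2.66, 0.1], "twist": [0, 0, 0]}
    - {"hand": 8.7, "travel": [-2.9, -2.66, 0.1], "twist": [0, 0, 0]}
    - {"hand": 8.7, "travel": [-2.9, -2.66, 0.1], "twist": [0, 0, 0]}
    - {"hand": 8.7, "travel": [-2.9, -2.66, 0.1], "twist": [0, 0, 0]}

```text
time: 1.08
position: [0.4208, 0.1883, 0.2267]
tool_rot: [0.231, 0.973, 0.0, 0.0]
ft_force: [1.0, 0.9, -0.2]
grip_width: 0.0872
grip_force: 0.0
```

>>> move_arm:
  commands:
    - {"hand": 8.7, "travel": [-2.9, -2.66, 0.1], "twist": [0, 0, 0]}
    - {"hand": 8.7, "travel": [-2.9, -2.66, 0.1], "twist": [0, 0, 0]}
    - {"hand": 8.7, "travel": [-2.9, -2.66, 0.1], "twist": [0, 0, 0]}
    - {"hand": 8.7, "travel": [-2.9, -2.66, 0.1], "twist": [0, 0, 0]}
    - {"hand": 8.7, "travel": [0, 0, 0], "twist": [0, 0, 0]}

```text
time: 1.5
position: [0.4803, 0.0366, 0.2229]
tool_rot: [0.234, 0.972, -0.001, 0.003]
ft_force: [0.7, 0.8, -0.0]
grip_width: 0.0871
grip_force: 0.0
```

```bash
python3 - <<'E'
from h import *
i,K=cam("wrist");save(i,"w1.png");print(K)
E
```

```text
(np.float64(400.9394880303083), 324.00775712058334, 238.63010619321477, array([[ 0.45638   ,  0.85880904,  0.23273231,  0.41777769],
       [ 0.88978371, -0.4400501 , -0.12099946,  0.0690206 ],
       [-0.00150155,  0.26230316, -0.96498435,  0.37027947],
       [ 0.        ,  0.        ,  0.        ,  1.        ]]))
```

View pics/w1.png

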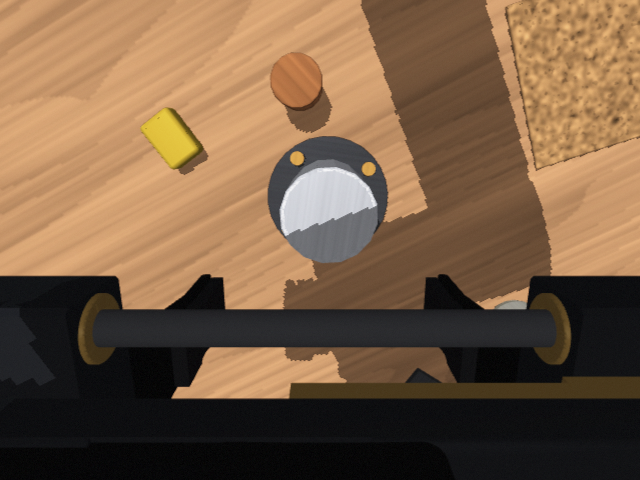

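The wrist view shows the cover top ellipse centred near (329.5,215.5), bolts at (297,158) and (369,169), and the spool top at (296,80). Next I'll enlarge the view to find the cap's corners, and turn the wrist toward its start yaw.

```bash
python3 - <<'E'
from h import *
i,K=cam("wrist");save(i,"w2.png",(262,130,132,138),4.3)
for n,uv,z in [("top",(329.5,215.5),.0895),("b1",(297,158),.014),("b2",(369,169),.014)]: print(n,atz(K,uv,z).round(4))
E
```

```text
top [0.4695 0.0484 0.0895]
b1 [0.4252 0.0401 0.014 ]
b2 [0.4625 0.0919 0.014 ]
```

View pics/w2.png

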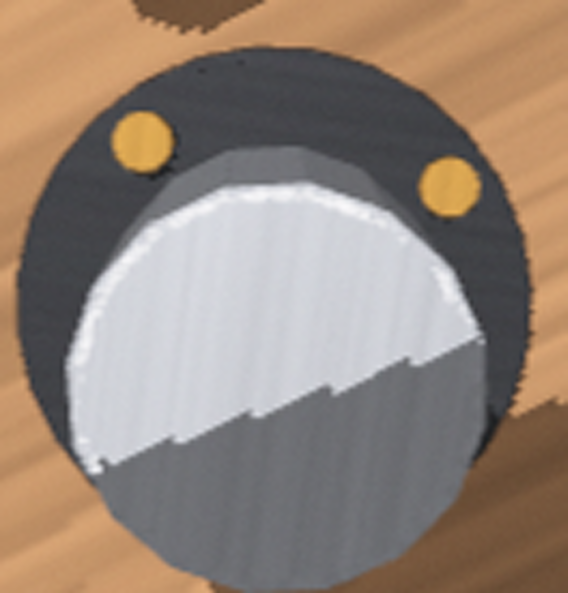

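>>> move_arm:
  commands:
    - {"hand": 8.7, "travel": [0, 0, 0], "twist": [0, 0, 7.1]}
    - {"hand": 8.7, "travel": [0, 0, 0], "twist": [0, 0, 7.1]}
    - {"hand": 8.7, "travel": [0, 0, 0], "twist": [0, 0, 7.1]}
    - {"hand": 8.7, "travel": [0, 0, 0], "twist": [0, 0, 7.1]}
    - {"hand": 8.7, "travel": [0, 0, 0], "twist": [0, 0, 7.1]}

```text
time: 2.02
position: [0.475, 0.0447, 0.2225]
tool_rot: [0.518, 0.855, -0.0, -0.001]
ft_force: [0.4, 0.2, 0.8]
grip_width: 0.0871
grip_force: 0.0
```

>>> move_arm:
  commands:
    - {"hand": 8.7, "travel": [0, 0, 0], "twist": [0, 0, 7.1]}
    - {"hand": 8.7, "travel": [0, 0, 0], "twist": [0, 0, 7.1]}
    - {"hand": 8.7, "travel": [0, 0, 0], "twist": [0, 0, 7.1]}
    - {"hand": 8.7, "travel": [0, 0, 0], "twist": [0, 0, 7.1]}
    - {"hand": 8.7, "travel": [0, 0, 0], "twist": [0, 0, 7.1]}

```text
time: 2.43
position: [0.475, 0.0449, 0.2225]
tool_rot: [0.754, 0.656, -0.0, -0.001]
ft_force: [-0.2, -0.2, 0.1]
grip_width: 0.0869
grip_force: 0.0
```

>>> move_arm:
  commands:
    - {"hand": 8.7, "travel": [0, 0, 0], "twist": [0, 0, 7.1]}
    - {"hand": 8.7, "travel": [0, 0, 0], "twist": [0, 0, 7.1]}
    - {"hand": 8.7, "travel": [0, 0, 0], "twist": [0, 0, 7.1]}
    - {"hand": 8.7, "travel": [0, 0, 0], "twist": [0, 0, 7.1]}
    - {"hand": 8.7, "travel": [0, 0, 0], "twist": [0, 0, 7.1]}

```text
time: 2.85
position: [0.475, 0.0448, 0.2225]
tool_rot: [0.919, 0.395, -0.0, -0.001]
ft_force: [-0.6, 0.4, 0.2]
grip_width: 0.0872
grip_force: 0.0
```

>>> move_arm:
  commands:
    - {"hand": 8.7, "travel": [0, 0, 0], "twist": [0, 0, 7.1]}
    - {"hand": 8.7, "travel": [0, 0, 0], "twist": [0, 0, 7.1]}
    - {"hand": 8.7, "travel": [0, 0, 0], "twist": [0, 0, 7.1]}
    - {"hand": 8.7, "travel": [0, 0, 0], "twist": [0, 0, 7.1]}
    - {"hand": 8.7, "travel": [0, 0, 0], "twist": [0, 0, 7.1]}

```text
time: 3.27
position: [0.4751, 0.0448, 0.2225]
tool_rot: [0.995, 0.096, -0.001, -0.0]
ft_force: [0.3, 0.8, 0.7]
grip_width: 0.0868
grip_force: 0.0
```

>>> move_arm:
  commands:
    - {"hand": 8.7, "travel": [0, 0, 0], "twist": [0, 0, 7.1]}
    - {"hand": 8.7, "travel": [0, 0, 0], "twist": [0, 0, 7.1]}
    - {"hand": 8.7, "travel": [0, 0, 0], "twist": [0, 0, 7.1]}
    - {"hand": 8.7, "travel": [0, 0, 0], "twist": [0, 0, 7.1]}
    - {"hand": 8.7, "travel": [0, 0, 0], "twist": [0, 0, 7.1]}

```text
time: 3.68
position: [0.4751, 0.0448, 0.2225]
tool_rot: [0.977, -0.212, -0.001, -0.0]
ft_force: [1.2, 0.7, -0.2]
grip_width: 0.0867
grip_force: 0.0
```

```bash
python3 - <<'E'
from h import *
i,K=cam("wrist");save(i,"w3.png");np.save("w3.npy",np.array(K[3]));plan(.475,.042,.21)
E
```

```text
travel cm [0.11 0.25 1.25] twist z None yaw -114.67 q6 1.86
```

View pics/w3.png

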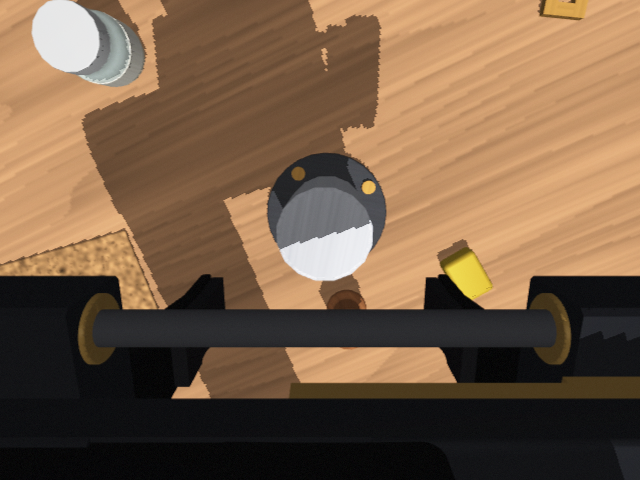

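Both wrist views agree: in w3 the cover top centre is about (324.7,229) with bolts at (298,173) and (369,187), and in w2 it is about (326.5,219.9). I'll triangulate these and fit the facet phase.

```bash
python3 - <<'E'
from h import *
i,K3=cam("wrist")
def tool(p,q,Kx):
    o=robot.get_obs();A=np.eye(4);A[:3,:3]=R.from_quat(o["tool_rot"]).as_matrix();A[:3,3]=o["position"]
    B=np.eye(4);B[:3,:3]=R.from_quat(q).as_matrix();B[:3,3]=p
    return (*Kx[:3],B@np.linalg.inv(A)@Kx[3])
K2=tool([.475,.0447,.2225],np.array([.2338,.9723,-.0005,0])/np.linalg.norm([.2338,.9723,-.0005,0]),K3)
C=tri([(K2,(326.5,219.9)),(K3,(324.7,229))]);print("cover",C.round(4))
B=[atz(K2,(295.3,163),.014),atz(K2,(366.7,173.5),.014),atz(K3,(298,173),.014),atz(K3,(369,187),.014)]
for b in B:print(b.round(4))
print("bolt centre",np.mean(B,0).round(4))
for a,b in((0,2),(1,3)):
    d=B[b]-B[a];print(np.hypot(*d[:2]),np.degrees(np.arctan2(d[1],d[0])))
c=atz(K3,(324.7,229),.0895)
g=cv2.cvtColor(i,cv2.COLOR_BGR2LAB).astype(np.float32)
f,cx,cy,T=K3;Ti=np.linalg.inv(T)
th=np.radians(np.arange(0,360,1.));rs=np.arange(.031,.040,.0002);rad=[]
for t in th:
    P=np.c_[c[0]+rs*np.cos(t),c[1]+rs*np.sin(t),0*rs+.0895,0*rs+1]@Ti.T
    u=(f*P[:,0]/P[:,2]+cx).astype(np.float32);v=(f*P[:,1]/P[:,2]+cy).astype(np.float32)
    s=cv2.remap(g,u[None],v[None],cv2.INTER_LINEAR)[0];d=np.linalg.norm(s[5:]-s[:-5],axis=1)
    rad.append(rs[d.argmax()+2] if d.max()>15 else np.nan)
rad=np.array(rad);ok=np.isfinite(rad)
for _ in range(4):
    A=np.c_[np.ones_like(th),np.cos(th),np.sin(th),np.cos(16*th),np.sin(16*th)]
    x=np.linalg.lstsq(A[ok],rad[ok],rcond=None)[0];r=rad-A@x;ok&=np.abs(r)<2.0*np.nanstd(r[ok])
print(ok.sum(),(x*1000).round(2),"centre",c[:2]+x[1:3],"vertex angles mod22.5",np.degrees(np.arctan2(x[4],x[3]))/16%22.5)
E
```

```text
cover [0.472  0.0468 0.0628]
[0.4241 0.0426 0.014 ]
[0.4613 0.094  0.014 ]
[0.5168 0.0508 0.014 ]
[ 0.4793 -0.0012  0.014 ]
bolt centre [0.4704 0.0465 0.014 ]
0.09308430168278939 5.000459135377693
0.0968785923144052 -79.28633860441653
360 [ 3.65e+01 -1.20e+00  8.80e-01  3.20e-01 -1.00e-02] centre [0.47618718 0.04411075] vertex angles mod22.5 22.34630511556286
```

```bash
cat > f.py <<'E'
from h import *
def tool(p,q,Kx):
    o=robot.get_obs();A=np.eye(4);A[:3,:3]=R.from_quat(o["tool_rot"]).as_matrix();A[:3,3]=o["position"]
    q=np.array(q)/np.linalg.norm(q);B=np.eye(4);B[:3,:3]=R.from_quat(q).as_matrix();B[:3,3]=p
    return (*Kx[:3],B@np.linalg.inv(A)@Kx[3])
E
python3 - <<'E'
from f import *
i,K3=cam("wrist")
K2=tool([.475,.0447,.2225],[.2338,.9723,-.0005,0],K3)
C=tri([(K2,(326.5,219.9)),(K3,(324.7,233.8))]);print("cover",C.round(4),atz(K2,(326.5,219.9),.0895),atz(K3,(324.7,233.8),.0895))
c=C
g=cv2.cvtColor(i,cv2.COLOR_BGR2LAB).astype(np.float32)
f,cx,cy,T=K3;Ti=np.linalg.inv(T)
th=np.radians(np.arange(0,360,1.));rs=np.arange(.031,.040,.0002);c=atz(K3,(324.7,233.8),.0895)
for it in range(3):
  rad=[]
  for t in th:
    P=np.c_[c[0]+rs*np.cos(t),c[1]+rs*np.sin(t),0*rs+.0895,0*rs+1]@Ti.T
    u=(f*P[:,0]/P[:,2]+cx).astype(np.float32);v=(f*P[:,1]/P[:,2]+cy).astype(np.float32)
    s=cv2.remap(g,u[None],v[None],cv2.INTER_LINEAR)[0];d=np.linalg.norm(s[5:]-s[:-5],axis=1)
    rad.append(rs[d.argmax()+2] if d.max()>12 else np.nan)
  rad=np.array(rad);ok=np.isfinite(rad)
  for _ in range(4):
    A=np.c_[np.ones_like(th),np.cos(th),np.sin(th),np.cos(16*th),np.sin(16*th)]
    x=np.linalg.lstsq(A[ok],rad[ok],rcond=None)[0];r=rad-A@x;ok&=np.abs(r)<2.0*np.nanstd(r[ok])
  c=c+np.r_[x[1:3],0]
  print(ok.sum(),(x*1000).round(2),"centre",c[:2],"vertex mod22.5",np.degrees(np.arctan2(x[4],x[3]))/16%22.5,np.nanstd(r[ok])*1000)
E
```

```text
cover [0.4705 0.0475 0.0708] [0.4673811  0.05027703 0.0895    ] [0.47430119 0.04450999 0.0895    ]
297 [34.81 -0.89  0.99 -0.2   0.15] centre [0.47340672 0.04549754] vertex mod22.5 8.90056836397147 0.15776573734512214
296 [ 3.482e+01 -1.000e-02 -2.000e-02 -2.200e-01  1.600e-01] centre [0.47339999 0.04547634] vertex mod22.5 8.96378636445877 0.14076078901540076
293 [ 3.482e+01  0.000e+00  1.000e-02 -2.200e-01  1.600e-01] centre [0.47340014 0.04548193] vertex mod22.5 9.001782905519356 0.14037240093522363
```

```bash
cat >> f.py <<'E'
def fit(i,K,c,z,lo,hi,n=16):
  g=cv2.cvtColor(i,cv2.COLOR_BGR2LAB).astype(np.float32)
  f,cx,cy,T=K;Ti=np.linalg.inv(T)
  th=np.radians(np.arange(0,360,1.));rs=np.arange(lo,hi,.0002);c=np.r_[c,z]
  for it in range(3):
    rad=[]
    for t in th:
      P=np.c_[c[0]+rs*np.cos(t),c[1]+rs*np.sin(t),0*rs+z,0*rs+1]@Ti.T
      u=(f*P[:,0]/P[:,2]+cx).astype(np.float32);v=(f*P[:,1]/P[:,2]+cy).astype(np.float32)
      s=cv2.remap(g,u[None],v[None],cv2.INTER_LINEAR)[0];d=np.linalg.norm(s[5:]-s[:-5],axis=1)
      rad.append(rs[d.argmax()+2] if d.max()>12 else np.nan)
    rad=np.array(rad);ok=np.isfinite(rad)
    for _ in range(4):
      A=np.c_[np.ones_like(th),np.cos(th),np.sin(th),np.cos(n*th),np.sin(n*th)]
      x=np.linalg.lstsq(A[ok],rad[ok],rcond=None)[0];r=rad-A@x;ok&=np.abs(r)<2.0*np.nanstd(r[ok])
    c=c+np.r_[x[1:3],0]
  print(ok.sum(),(x*1000).round(2),"centre",c[:2].round(4),"vertex",(np.degrees(np.arctan2(x[4],x[3]))/n%(360/n)).round(2),"rms",(np.nanstd(r[ok])*1000).round(2))
  return c
E
```

>>> move_arm:
  commands:
    - {"hand": 8.7, "travel": [0, 0, 0], "twist": [0, 0, 5.6]}
    - {"hand": 8.7, "travel": [0, 0, 0], "twist": [0, 0, 5.6]}
    - {"hand": 8.7, "travel": [0, 0, 0], "twist": [0, 0, 5.6]}
    - {"hand": 8.7, "travel": [0, 0, 0], "twist": [0, 0, 5.6]}
    - {"hand": 8.7, "travel": [0, 0, 0], "twist": [0, 0, 0]}

```text
time: 4.25
position: [0.4757, 0.0437, 0.2225]
tool_rot: [0.919, -0.395, -0.0, -0.0]
ft_force: [-0.5, -0.2, -0.1]
grip_width: 0.0868
grip_force: 0.0
```

```bash
python3 - <<'E'
from f import *
i,K=cam("wrist");i,K=cam("wrist")
c=fit(i,K,(.4734,.0455),.0895,.031,.04)
plan(.4735,.0455,.077,-137.2)
t,KT=cam("top");fit(t,KT,(.475,.043),.0895,.03,.042)
save(i,"w4.png")
E
```

```text
301 [ 3.474e+01  2.000e-02  2.000e-02 -2.300e-01  1.300e-01] centre [0.4734 0.0454] vertex 9.36 rms 0.18
travel cm [-0.31  0.03 14.56] twist z 0.9 yaw -136.35 q6 2.24
141 [34.59 -0.3   0.14 -0.32  0.34] centre [0.4738 0.045 ] vertex 8.3 rms 0.58
```

>>> move_arm:
  commands:
    - {"hand": 8.7, "travel": [-0.3, 0.03, 0], "twist": [0, 0, 0.9]}
    - {"hand": 8.7, "travel": [0, 0, 4], "twist": [0, 0, 0]}
    - {"hand": 8.7, "travel": [0, 0, 4], "twist": [0, 0, 0]}
    - {"hand": 8.7, "travel": [0, 0, 4], "twist": [0, 0, 0]}
    - {"hand": 8.7, "travel": [0, 0, 3.5], "twist": [0, 0, 0]}

```text
time: 4.82
position: [0.4736, 0.0451, 0.0661]
tool_rot: [0.915, -0.403, 0.0, -0.0]
ft_force: [-0.5, 1.2, -0.7]
grip_width: 0.0872
grip_force: 0.0
```

>>> move_arm:
  commands:
    - {"hand": 6.0, "travel": [0, 0, 0], "twist": [0, 0, 0]}
    - {"hand": 6.0, "travel": [0, 0, 0], "twist": [0, 0, 0]}
    - {"hand": 6.0, "travel": [0, 0, 0], "twist": [0, 0, 0]}
    - {"hand": 6.0, "travel": [0, 0, 0], "twist": [0, 0, 0]}
    - {"hand": 6.0, "travel": [0, 0, 0], "twist": [0, 0, 0]}
  force: 40

```text
time: 5.23
position: [0.4747, 0.0445, 0.0698]
tool_rot: [0.915, -0.403, 0.002, -0.0]
ft_force: [-1.3, -1.4, -2.0]
grip_width: 0.0693
grip_force: 39.7
```

```bash
python3 -c "
from h import *
o=robot.get_obs();print(o['q'].round(3),o['position'],yaw(o),o['grip_width'],o['grip_force'],o['ft_force'],o['moment'])"
```

```text
[-1.410e-01  6.240e-01  1.938e+00 -1.000e-03  5.760e-01  2.259e+00] [0.47468127 0.04449123 0.06981508] -137.49495628602187 0.06931674598790392 39.676127606197156 [-1.27236187 -1.37321641 -2.02055628] [-0.42642954  0.39105726 -0.03531953]
```

>>> move_arm:
  commands:
    - {"hand": 6.0, "travel": [0, 0, -0.03], "twist": [0, 0, -7]}
    - {"hand": 6.0, "travel": [0, 0, -0.03], "twist": [0, 0, -7]}
    - {"hand": 6.0, "travel": [0, 0, -0.03], "twist": [0, 0, -7]}
    - {"hand": 6.0, "travel": [0, 0, -0.03], "twist": [0, 0, -7]}
    - {"hand": 6.0, "travel": [0, 0, -0.03], "twist": [0, 0, -7]}

```text
time: 5.65
position: [0.4747, 0.045, 0.0711]
tool_rot: [0.994, -0.107, 0.002, -0.0]
ft_force: [-1.9, 1.3, -1.4]
grip_width: 0.0694
grip_force: 39.6
```

```bash
cat > s.py <<'E'
from h import *
o=robot.get_obs();print("t",round(o["time"],2),o['q'].round(3),o['position'].round(4),yaw(o).round(2),o['grip_width'].round(4),o['grip_force'].round(1),o['ft_force'].round(1),o['moment'].round(2))
E
python3 s.py;python3 - <<'E'
from f import *
t,KT=cam("top");save(t,"t2.png")
i,K=cam("wrist");fit(i,K,(.4734,.0455),.0905,.031,.04)
E
```

```text
164 [3.476e+01 7.000e-02 3.000e-02 3.300e-01 8.000e-02] centre [0.4732 0.0462] vertex 0.82 rms 0.23Traceback (most recent call last):
  File "s.py", line 2, in <module>
    o=robot.get_obs();print("t",round(o["time"],2),o['q'].round(3),o['position'].round(4),yaw(o).round(2),o['grip_width'].round(4),o['grip_force'].round(1),o['ft_force'].round(1),o['moment'].round(2))
                                                                                                          ^^^^^^^^^^^^^^^^^^^^^
AttributeError: 'float' object has no attribute 'round'
```

>>> move_arm:
  commands:
    - {"hand": 6.0, "travel": [0, 0, -0.03], "twist": [0, 0, -7]}
    - {"hand": 6.0, "travel": [0, 0, -0.03], "twist": [0, 0, -7]}
    - {"hand": 6.0, "travel": [0, 0, -0.03], "twist": [0, 0, -7]}
    - {"hand": 6.0, "travel": [0, 0, -0.03], "twist": [0, 0, -7]}
    - {"hand": 6.0, "travel": [0, 0, -0.03], "twist": [0, 0, -7]}

```text
time: 6.17
position: [0.4736, 0.0459, 0.0723]
tool_rot: [0.981, 0.195, 0.001, -0.001]
ft_force: [-1.7, 4.2, 5.2]
grip_width: 0.0692
grip_force: 39.5
```

>>> move_arm:
  commands:
    - {"hand": 6.0, "travel": [0, 0, -0.03], "twist": [0, 0, -7]}
    - {"hand": 6.0, "travel": [0, 0, -0.03], "twist": [0, 0, -7]}
    - {"hand": 6.0, "travel": [0, 0, -0.03], "twist": [0, 0, -7]}
    - {"hand": 6.0, "travel": [0, 0, -0.03], "twist": [0, 0, -7]}
    - {"hand": 6.0, "travel": [0, 0, -0.03], "twist": [0, 0, -7]}

```text
time: 6.58
position: [0.4724, 0.0459, 0.0737]
tool_rot: [0.877, 0.481, -0.0, -0.001]
ft_force: [-3.8, 4.0, 6.6]
grip_width: 0.0698
grip_force: 39.5
```

>>> move_arm:
  commands:
    - {"hand": 6.0, "travel": [0, 0, -0.03], "twist": [0, 0, -7]}
    - {"hand": 6.0, "travel": [0, 0, -0.03], "twist": [0, 0, -7]}
    - {"hand": 6.0, "travel": [0, 0, -0.03], "twist": [0, 0, -7]}
    - {"hand": 6.0, "travel": [0, 0, -0.03], "twist": [0, 0, -7]}
    - {"hand": 6.0, "travel": [0, 0, -0.03], "twist": [0, 0, -7]}

```text
time: 7.0
position: [0.4711, 0.0457, 0.0751]
tool_rot: [0.691, 0.722, -0.001, -0.002]
ft_force: [-5.7, 0.8, 6.7]
grip_width: 0.0692
grip_force: 39.5
```

```bash
sed -i "s/o\['grip_width'\].round(4),o\['grip_force'\].round(1)/o['grip_width'],o['grip_force']/" s.py; python3 s.py
```

```text
t 7.0 [-1.400e-01  6.120e-01  1.938e+00  1.000e-03  5.960e-01 -1.850e-01] [0.4711 0.0457 0.0751] 2.5 0.06915837821202157 39.477969616808366 [-5.7  0.8  6.7] [ 0.06  1.27 -0.27]
```

>>> move_arm:
  commands:
    - {"hand": 6.0, "travel": [0, 0, -0.03], "twist": [0, 0, -7]}
    - {"hand": 6.0, "travel": [0, 0, -0.03], "twist": [0, 0, -7]}
    - {"hand": 6.0, "travel": [0, 0, -0.03], "twist": [0, 0, -7]}
    - {"hand": 6.0, "travel": [0, 0, -0.03], "twist": [0, 0, -7]}
    - {"hand": 6.0, "travel": [0, 0, -0.03], "twist": [0, 0, -7]}

```text
time: 7.42
position: [0.4706, 0.045, 0.0766]
tool_rot: [0.442, 0.897, -0.001, -0.003]
ft_force: [-6.7, -3.5, 7.8]
grip_width: 0.0691
grip_force: 39.4
```

>>> move_arm:
  commands:
    - {"hand": 6.0, "travel": [0, 0, -0.03], "twist": [0, 0, -7]}
    - {"hand": 6.0, "travel": [0, 0, -0.03], "twist": [0, 0, -7]}
    - {"hand": 6.0, "travel": [0, 0, -0.03], "twist": [0, 0, -7]}
    - {"hand": 6.0, "travel": [0, 0, -0.03], "twist": [0, 0, -7]}
    - {"hand": 6.0, "travel": [0, 0, -0.03], "twist": [0, 0, -7]}

```text
time: 7.83
position: [0.4707, 0.0438, 0.0781]
tool_rot: [0.151, 0.989, -0.001, -0.003]
ft_force: [-6.9, -8.9, 7.6]
grip_width: 0.0693
grip_force: 39.4
```

>>> move_arm:
  commands:
    - {"hand": 6.0, "travel": [0, 0, -0.03], "twist": [0, 0, -7]}
    - {"hand": 6.0, "travel": [0, 0, -0.03], "twist": [0, 0, -7]}
    - {"hand": 6.0, "travel": [0, 0, -0.03], "twist": [0, 0, -7]}
    - {"hand": 6.0, "travel": [0, 0, -0.03], "twist": [0, 0, -7]}
    - {"hand": 6.0, "travel": [0, 0, -0.03], "twist": [0, 0, -7]}

```text
time: 8.25
position: [0.4724, 0.0432, 0.0798]
tool_rot: [-0.153, 0.988, -0.001, -0.001]
ft_force: [-5.9, -9.7, 6.9]
grip_width: 0.0694
grip_force: 39.4
```

>>> move_arm:
  commands:
    - {"hand": 6.0, "travel": [0, 0, -0.03], "twist": [0, 0, -7]}
    - {"hand": 6.0, "travel": [0, 0, -0.03], "twist": [0, 0, -7]}
    - {"hand": 6.0, "travel": [0, 0, -0.03], "twist": [0, 0, -7]}
    - {"hand": 6.0, "travel": [0, 0, -0.03], "twist": [0, 0, -7]}
    - {"hand": 6.0, "travel": [0, 0, -0.03], "twist": [0, 0, -7]}

```text
time: 8.67
position: [0.4736, 0.0437, 0.0813]
tool_rot: [-0.443, 0.897, -0.001, -0.0]
ft_force: [-4.6, -5.9, 4.5]
grip_width: 0.0693
grip_force: 39.6
```

```bash
python3 s.py
```

```text
t 8.67 [-0.143  0.6    1.933 -0.003  0.607 -2.629] [0.4736 0.0437 0.0813] 142.56 0.06932402723867716 39.60736082654222 [-4.6 -5.9  4.5] [-1.08  0.74 -0.33]
```

>>> move_arm:
  commands:
    - {"hand": 8.7, "travel": [0, 0, 0], "twist": [0, 0, 0]}
    - {"hand": 8.7, "travel": [0, 0, 0], "twist": [0, 0, 0]}
    - {"hand": 8.7, "travel": [0, 0, 0], "twist": [0, 0, 0]}
    - {"hand": 8.7, "travel": [0, 0, 0], "twist": [0, 0, 0]}
    - {"hand": 8.7, "travel": [0, 0, 0], "twist": [0, 0, 0]}

```text
time: 9.08
position: [0.4744, 0.045, 0.0798]
tool_rot: [-0.441, 0.897, -0.0, 0.001]
ft_force: [-0.4, -0.5, 0.1]
grip_width: 0.0863
grip_force: 0.0
```

```bash
python3 s.py; python3 -c "
from h import *
plan(.4727,.0448,.074,142.5)"
```

```text
t 9.08 [-0.141  0.604  1.932  0.     0.605 -2.626] [0.4744 0.045  0.0798] 142.39 0.08628238907887582 0.0 [-0.4 -0.5  0.1] [ 0.06  0.07 -0.01]
travel cm [0.12 0.12 0.58] twist z -0.1 yaw 142.39 q6 -2.63
```

>>> move_arm:
  commands:
    - {"hand": 8.7, "travel": [0.12, 0.12, 0.3], "twist": [0, 0, 6.75]}
    - {"hand": 8.7, "travel": [0, 0, 0], "twist": [0, 0, 6.75]}
    - {"hand": 8.7, "travel": [0, 0, 0], "twist": [0, 0, 6.75]}
    - {"hand": 8.7, "travel": [0, 0, 0], "twist": [0, 0, 6.75]}
    - {"hand": 8.7, "travel": [0, 0, 0], "twist": [0, 0, 6.75]}

```text
time: 9.5
position: [0.4724, 0.0448, 0.0765]
tool_rot: [-0.159, 0.987, 0.0, 0.0]
ft_force: [0.5, 0.1, -0.1]
grip_width: 0.0871
grip_force: 0.0
```

>>> move_arm:
  commands:
    - {"hand": 8.7, "travel": [0, 0, 0], "twist": [0, 0, 6.75]}
    - {"hand": 8.7, "travel": [0, 0, 0], "twist": [0, 0, 6.75]}
    - {"hand": 8.7, "travel": [0, 0, 0], "twist": [0, 0, 6.75]}
    - {"hand": 8.7, "travel": [0, 0, 0], "twist": [0, 0, 6.75]}
    - {"hand": 8.7, "travel": [0, 0, 0], "twist": [0, 0, 6.75]}

```text
time: 9.92
position: [0.4724, 0.0448, 0.0765]
tool_rot: [0.134, 0.991, 0.0, 0.0]
ft_force: [0.2, -0.6, -0.5]
grip_width: 0.0872
grip_force: 0.0
```

>>> move_arm:
  commands:
    - {"hand": 8.7, "travel": [0, 0, 0], "twist": [0, 0, 6.75]}
    - {"hand": 8.7, "travel": [0, 0, 0], "twist": [0, 0, 6.75]}
    - {"hand": 8.7, "travel": [0, 0, 0], "twist": [0, 0, 6.75]}
    - {"hand": 8.7, "travel": [0, 0, 0], "twist": [0, 0, 6.75]}
    - {"hand": 8.7, "travel": [0, 0, 0], "twist": [0, 0, 6.75]}

```text
time: 10.33
position: [0.4724, 0.0448, 0.0765]
tool_rot: [0.416, 0.909, 0.0, 0.0]
ft_force: [0.5, 1.0, 0.2]
grip_width: 0.0873
grip_force: 0.0
```

>>> move_arm:
  commands:
    - {"hand": 8.7, "travel": [0, 0, 0], "twist": [0, 0, 6.75]}
    - {"hand": 8.7, "travel": [0, 0, 0], "twist": [0, 0, 6.75]}
    - {"hand": 8.7, "travel": [0, 0, 0], "twist": [0, 0, 6.75]}
    - {"hand": 8.7, "travel": [0, 0, 0], "twist": [0, 0, 6.75]}
    - {"hand": 8.7, "travel": [0, 0, 0], "twist": [0, 0, 6.75]}

```text
time: 10.75
position: [0.4724, 0.0448, 0.0765]
tool_rot: [0.662, 0.749, 0.0, 0.0]
ft_force: [-0.2, 0.0, -0.2]
grip_width: 0.0871
grip_force: 0.0
```

>>> move_arm:
  commands:
    - {"hand": 6.0, "travel": [0, 0, 0], "twist": [0, 0, 0]}
    - {"hand": 6.0, "travel": [0, 0, 0], "twist": [0, 0, 0]}
    - {"hand": 6.0, "travel": [0, 0, 0], "twist": [0, 0, 0]}
    - {"hand": 6.0, "travel": [0, 0, 0], "twist": [0, 0, 0]}
    - {"hand": 6.0, "travel": [0, 0, 0], "twist": [0, 0, 0]}

```text
time: 11.17
position: [0.4723, 0.0447, 0.0765]
tool_rot: [0.659, 0.752, 0.0, 0.0]
ft_force: [0.0, 0.4, -0.1]
grip_width: 0.0692
grip_force: 39.9
```

```bash
python3 s.py
```

```text
t 11.17 [-0.142  0.609  1.938  0.     0.594 -0.273] [0.4723 0.0447 0.0765] 7.51 0.06922244139211635 39.946666891082714 [ 0.   0.4 -0.1] [0.01 0.   0.  ]
```

>>> move_arm:
  commands:
    - {"hand": 6.0, "travel": [0, 0, -0.03], "twist": [0, 0, -7]}
    - {"hand": 6.0, "travel": [0, 0, -0.03], "twist": [0, 0, -7]}
    - {"hand": 6.0, "travel": [0, 0, -0.03], "twist": [0, 0, -7]}
    - {"hand": 6.0, "travel": [0, 0, -0.03], "twist": [0, 0, -7]}
    - {"hand": 6.0, "travel": [0, 0, -0.03], "twist": [0, 0, -7]}

```text
time: 11.58
position: [0.472, 0.0446, 0.078]
tool_rot: [0.4, 0.916, -0.0, -0.0]
ft_force: [-0.8, 0.6, -0.6]
grip_width: 0.0692
grip_force: 39.9
```

>>> move_arm:
  commands:
    - {"hand": 6.0, "travel": [0, 0, -0.03], "twist": [0, 0, -7]}
    - {"hand": 6.0, "travel": [0, 0, -0.03], "twist": [0, 0, -7]}
    - {"hand": 6.0, "travel": [0, 0, -0.03], "twist": [0, 0, -7]}
    - {"hand": 6.0, "travel": [0, 0, -0.03], "twist": [0, 0, -7]}
    - {"hand": 6.0, "travel": [0, 0, -0.03], "twist": [0, 0, -7]}

```text
time: 12.0
position: [0.4716, 0.0445, 0.0795]
tool_rot: [0.106, 0.994, -0.0, -0.001]
ft_force: [-0.8, -0.7, 0.3]
grip_width: 0.0691
grip_force: 39.9
```

>>> move_arm:
  commands:
    - {"hand": 6.0, "travel": [0, 0, -0.03], "twist": [0, 0, -7]}
    - {"hand": 6.0, "travel": [0, 0, -0.03], "twist": [0, 0, -7]}
    - {"hand": 6.0, "travel": [0, 0, -0.03], "twist": [0, 0, -7]}
    - {"hand": 6.0, "travel": [0, 0, -0.03], "twist": [0, 0, -7]}
    - {"hand": 6.0, "travel": [0, 0, -0.03], "twist": [0, 0, -7]}

```text
time: 12.42
position: [0.4721, 0.0444, 0.081]
tool_rot: [-0.198, 0.98, -0.0, -0.0]
ft_force: [-0.6, -1.1, -1.1]
grip_width: 0.069
grip_force: 39.9
```

>>> move_arm:
  commands:
    - {"hand": 6.0, "travel": [0, 0, -0.03], "twist": [0, 0, -7]}
    - {"hand": 6.0, "travel": [0, 0, -0.03], "twist": [0, 0, -7]}
    - {"hand": 6.0, "travel": [0, 0, -0.03], "twist": [0, 0, -7]}
    - {"hand": 6.0, "travel": [0, 0, -0.03], "twist": [0, 0, 0]}
    - {"hand": 6.0, "travel": [0, 0, -0.1], "twist": [0, 0, 0]}

```text
time: 12.83
position: [0.4719, 0.0447, 0.083]
tool_rot: [-0.369, 0.929, 0.0, -0.0]
ft_force: [-0.5, -0.3, -1.0]
grip_width: 0.069
grip_force: 39.9
```

>>> move_arm:
  commands:
    - {"hand": 6.0, "travel": [0, 0, -0.3], "twist": [0, 0, 0]}
    - {"hand": 6.0, "travel": [0, 0, -0.3], "twist": [0, 0, 0]}
    - {"hand": 6.0, "travel": [0, 0, 0], "twist": [0, 0, 0]}

```text
time: 13.08
position: [0.4725, 0.0446, 0.0898]
tool_rot: [-0.37, 0.929, -0.0, 0.0]
ft_force: [0.5, -0.5, -2.4]
grip_width: 0.0693
grip_force: 39.9
```

```bash
python3 s.py
```

```text
t 13.08 [-0.142  0.582  1.931  0.     0.627 -2.47 ] [0.4725 0.0446 0.0898] 133.4 0.06928770593330426 39.943841248932586 [ 0.5 -0.5 -2.4] [0.12 0.04 0.01]
```

>>> move_arm:
  commands:
    - {"hand": 6.0, "travel": [0, 0, -2.2], "twist": [0, 0, 0]}
    - {"hand": 6.0, "travel": [0, 0, -2.2], "twist": [0, 0, 0]}
    - {"hand": 6.0, "travel": [0, 0, -2.2], "twist": [0, 0, 0]}
    - {"hand": 6.0, "travel": [0, 0, -2.2], "twist": [0, 0, 0]}
    - {"hand": 6.0, "travel": [0, 0, 0], "twist": [0, 0, 0]}

```text
time: 13.5
position: [0.4747, 0.0444, 0.1808]
tool_rot: [-0.37, 0.929, -0.002, 0.004]
ft_force: [1.4, 0.6, -1.9]
grip_width: 0.0693
grip_force: 39.9
```

>>> move_arm:
  commands:
    - {"hand": 6.0, "travel": [-2.02, 1.97, 0], "twist": [0, 0, 0]}
    - {"hand": 6.0, "travel": [-2.02, 1.97, 0], "twist": [0, 0, 0]}
    - {"hand": 6.0, "travel": [-2.02, 1.97, 0], "twist": [0, 0, 0]}
    - {"hand": 6.0, "travel": [-2.02, 1.97, 0], "twist": [0, 0, 0]}
    - {"hand": 6.0, "travel": [-2.02, 1.97, 0], "twist": [0, 0, 0]}

```text
time: 13.92
position: [0.477, 0.1867, 0.1763]
tool_rot: [-0.37, 0.929, 0.0, -0.001]
ft_force: [0.9, -0.1, -0.9]
grip_width: 0.0692
grip_force: 39.9
```

>>> move_arm:
  commands:
    - {"hand": 6.0, "travel": [-2.02, 1.97, 0], "twist": [0, 0, 0]}
    - {"hand": 6.0, "travel": [-2.02, 1.97, 0], "twist": [0, 0, 0]}
    - {"hand": 6.0, "travel": [-2.02, 1.97, 0], "twist": [0, 0, 0]}
    - {"hand": 6.0, "travel": [-2.02, 1.97, 0], "twist": [0, 0, 0]}
    - {"hand": 6.0, "travel": [0, 0, 0], "twist": [0, 0, 0]}

```text
time: 14.33
position: [0.4822, 0.3029, 0.1763]
tool_rot: [-0.372, 0.928, 0.001, 0.001]
ft_force: [0.2, -0.8, -2.5]
grip_width: 0.0691
grip_force: 39.9
```

```bash
python3 s.py; python3 - <<'E'
from h import *
t,K=cam("top");s,_=cam("scene")
save(np.hstack([t[130:430,130:330],s[100:400,200:500]]),"m1.png",s=1.6)
for uv in((168,247),(224,252),(222,308),(163,303)):print(atz(K,uv,.004).round(3))
plan(.483,.298,.065)
E
```

```text
t 14.33 [ 0.364  0.53   1.635  0.003  0.975 -1.97 ] [0.4822 0.3029 0.1763] 133.62 0.0691225226198087 39.944885962904664 [ 0.2 -0.8 -2.5] [ 0.11  0.04 -0.03]
[0.558 0.364 0.004]
[0.541 0.225 0.004]
[0.404 0.23  0.004]
[0.42  0.374 0.004]
travel cm [-0.08 -0.19 11.1 ] twist z None yaw 133.57 q6 -1.97
```

View pics/m1.png

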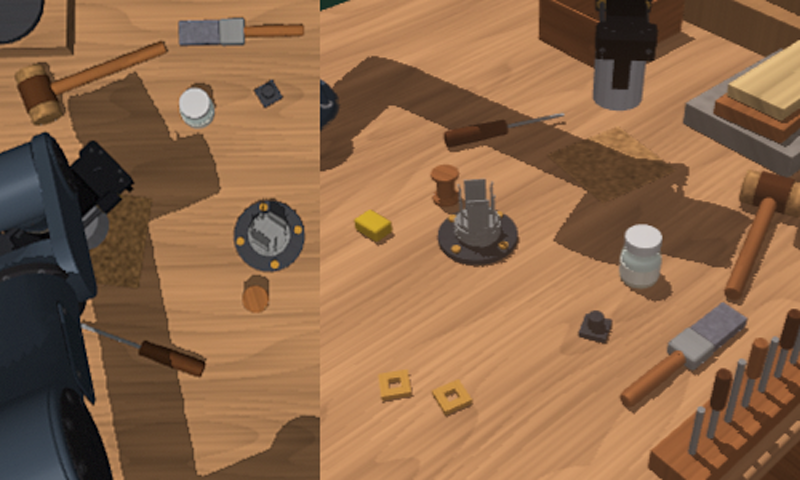

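>>> move_arm:
  commands:
    - {"hand": 6.0, "travel": [0, -0.2, 3], "twist": [0, 0, 0]}
    - {"hand": 6.0, "travel": [0, 0, 3], "twist": [0, 0, 0]}
    - {"hand": 6.0, "travel": [0, 0, 3], "twist": [0, 0, 0]}
    - {"hand": 6.0, "travel": [0, 0, 2], "twist": [0, 0, 0]}
    - {"hand": 6.0, "travel": [0, 0, 0], "twist": [0, 0, 0]}

```text
time: 14.85
position: [0.4801, 0.2941, 0.0627]
tool_rot: [-0.369, 0.929, -0.0, -0.005]
ft_force: [-0.6, -0.1, -2.1]
grip_width: 0.069
grip_force: 39.9
```

>>> move_arm:
  commands:
    - {"hand": 6.0, "travel": [0, 0, 0.1], "twist": [0, 0, 0]}
    - {"hand": 6.0, "travel": [0, 0, 0.1], "twist": [0, 0, 0]}
    - {"hand": 6.0, "travel": [0, 0, 0.1], "twist": [0, 0, 0]}
    - {"hand": 6.0, "travel": [0, 0, 0.1], "twist": [0, 0, 0]}
    - {"hand": 6.0, "travel": [0, 0, 0.1], "twist": [0, 0, 0]}

```text
time: 15.27
position: [0.4844, 0.2971, 0.0635]
tool_rot: [-0.37, 0.929, -0.0, 0.001]
ft_force: [0.1, 2.0, -2.6]
grip_width: 0.0694
grip_force: 39.9
```

>>> move_arm:
  commands:
    - {"hand": 6.0, "travel": [0, 0, 0.1], "twist": [0, 0, 0]}
    - {"hand": 6.0, "travel": [0, 0, 0.1], "twist": [0, 0, 0]}
    - {"hand": 6.0, "travel": [0, 0, 0], "twist": [0, 0, 0]}

```text
time: 15.52
position: [0.4836, 0.2969, 0.0603]
tool_rot: [-0.37, 0.929, -0.0, 0.0]
ft_force: [-0.7, -0.5, -2.1]
grip_width: 0.0694
grip_force: 39.9
```

>>> move_arm:
  commands:
    - {"hand": 6.0, "travel": [0, 0, 0.1], "twist": [0, 0, 0]}
    - {"hand": 6.0, "travel": [0, 0, 0.1], "twist": [0, 0, 0]}
    - {"hand": 6.0, "travel": [0, 0, 0], "twist": [0, 0, 0]}

```text
time: 15.77
position: [0.4835, 0.2969, 0.058]
tool_rot: [-0.37, 0.929, -0.0, -0.0]
ft_force: [-0.4, 0.2, -2.3]
grip_width: 0.0689
grip_force: 39.9
```

>>> move_arm:
  commands:
    - {"hand": 6.0, "travel": [0, 0, 0.1], "twist": [0, 0, 0]}
    - {"hand": 6.0, "travel": [0, 0, 0], "twist": [0, 0, 0]}

```text
time: 15.93
position: [0.4835, 0.2969, 0.0579]
tool_rot: [-0.37, 0.929, -0.0, -0.0]
ft_force: [-2.2, -0.5, 3.1]
grip_width: 0.0693
grip_force: 39.9
```

>>> move_arm:
  commands:
    - {"hand": 6.0, "travel": [0, 0, 0.1], "twist": [0, 0, 0]}
    - {"hand": 6.0, "travel": [0, 0, 0], "twist": [0, 0, 0]}

```text
time: 16.1
position: [0.4836, 0.297, 0.0579]
tool_rot: [-0.37, 0.929, -0.0, 0.0]
ft_force: [-2.3, -1.5, 10.7]
grip_width: 0.0689
grip_force: 39.9
```

>>> move_arm:
  commands:
    - {"hand": 8.7, "travel": [0, 0, 0], "twist": [0, 0, 0]}
    - {"hand": 8.7, "travel": [0, 0, 0], "twist": [0, 0, 0]}
    - {"hand": 8.7, "travel": [0, 0, 0], "twist": [0, 0, 0]}
    - {"hand": 8.7, "travel": [0, 0, 0], "twist": [0, 0, 0]}
    - {"hand": 8.7, "travel": [0, 0, -1], "twist": [0, 0, 0]}

```text
time: 16.52
position: [0.4825, 0.2964, 0.0648]
tool_rot: [-0.37, 0.929, 0.0, -0.002]
ft_force: [-0.5, -0.9, -0.8]
grip_width: 0.086
grip_force: 0.0
```

>>> move_arm:
  commands:
    - {"hand": 8.7, "travel": [0, 0, -3.5], "twist": [0, 0, 0]}
    - {"hand": 8.7, "travel": [0, 0, -4], "twist": [0, 0, 0]}
    - {"hand": 8.7, "travel": [0, 0, -4], "twist": [0, 0, 0]}
    - {"hand": 8.7, "travel": [2.59, -2.51, -2], "twist": [0, 0, 0]}
    - {"hand": 8.7, "travel": [2.59, -2.51, 0], "twist": [0, 0, 0]}

```text
time: 16.93
position: [0.4842, 0.2264, 0.2072]
tool_rot: [-0.372, 0.928, -0.001, 0.007]
ft_force: [-0.3, -0.5, -0.8]
grip_width: 0.0869
grip_force: 0.0
```

>>> move_arm:
  commands:
    - {"hand": 8.7, "travel": [2.59, -2.51, 0], "twist": [0, 0, 0]}
    - {"hand": 8.7, "travel": [2.59, -2.51, 0], "twist": [0, 0, 0]}
    - {"hand": 8.7, "travel": [2.59, -2.51, 0], "twist": [0, 0, 0]}
    - {"hand": 8.7, "travel": [2.59, -2.51, 0], "twist": [0, 0, 0]}
    - {"hand": 8.7, "travel": [2.59, -2.51, 0], "twist": [0, 0, 0]}

```text
time: 17.35
position: [0.4725, 0.0431, 0.2019]
tool_rot: [-0.37, 0.929, -0.0, 0.0]
ft_force: [0.4, 0.1, -0.5]
grip_width: 0.0871
grip_force: 0.0
```

>>> move_arm:
  commands:
    - {"hand": 8.7, "travel": [0, 0, 0], "twist": [0, 0, 7]}
    - {"hand": 8.7, "travel": [0, 0, 0], "twist": [0, 0, 7]}
    - {"hand": 8.7, "travel": [0, 0, 0], "twist": [0, 0, 7]}
    - {"hand": 8.7, "travel": [0, 0, 0], "twist": [0, 0, 7]}
    - {"hand": 8.7, "travel": [0, 0, 0], "twist": [0, 0, 0]}

```text
time: 17.77
position: [0.4728, 0.0444, 0.2017]
tool_rot: [-0.133, 0.991, -0.0, 0.0]
ft_force: [-0.5, -0.3, -0.1]
grip_width: 0.0875
grip_force: 0.0
```

```bash
python3 s.py; python3 - <<'E'
from h import *
cam("wrist");i,K=cam("wrist");np.save("w5.npy",K[3]);save(i,"w5.png",(224,120,200,150),4)
E
```

```text
t 17.77 [-0.142  0.38   1.838  0.     0.923 -1.98 ] [0.4728 0.0444 0.2017] 105.31 0.08752615661977298 0.0 [-0.5 -0.3 -0.1] [0.03 0.01 0.03]
```

View pics/w5.png

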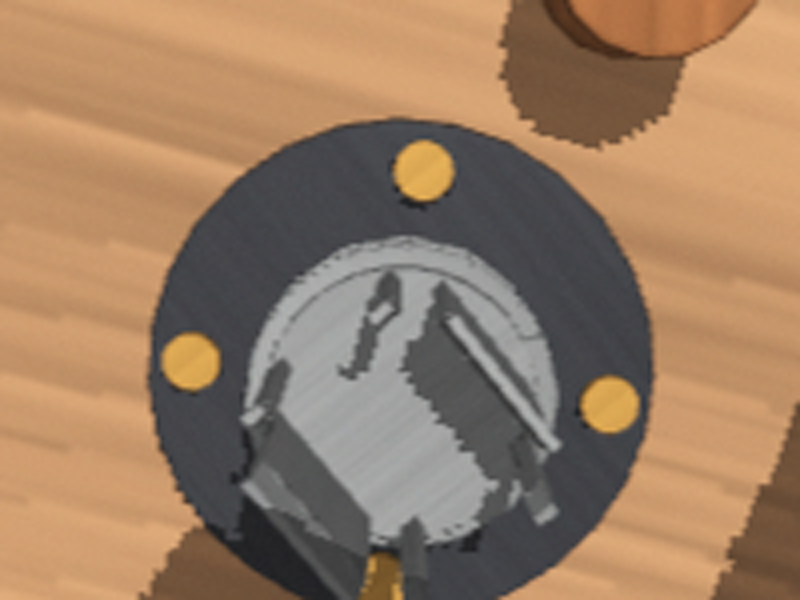

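The crop shows the pot open. Bolts are at (424,170), (191,362) and (610,405), and the closed walls run diagonally: one's top edge goes from (450,318) to (558,445), the other from (245,485) to (360,600). The openings lie across the diagonal.

```bash
python3 - <<'E'
from f import *
i,K=cam("wrist")
P=lambda x,y,z:atz(K,(224+x/4,120+y/4),z)
b=[P(191,362,.014),P(610,405,.014),P(424,170,.014)]
m=(b[0]+b[1])/2;print("bolt mid",m.round(4));
for q in b:d=q-m;print(np.hypot(*d[:2]).round(4),np.degrees(np.arctan2(d[1],d[0])).round(1))
for a,c in(((450,318),(558,445)),((245,485),(360,600))):
    A,B=P(*a,.084),P(*c,.084);d=B-A;print(A.round(4),B.round(4),np.hypot(*d[:2]).round(4),np.degrees(np.arctan2(d[1],d[0])).round(1))
fit(i,K,(.4727,.0447),.010,.05,.06,4)
E
```

```text
bolt mid [0.4722 0.0443 0.014 ]
0.0449 -80.4
0.0449 99.6
0.0451 -170.4
[0.4455 0.0454 0.084 ] [0.4615 0.0691 0.084 ] 0.0286 56.0
[0.4827 0.0195 0.084 ] [0.4975 0.044  0.084 ] 0.0286 58.8
304 [ 5.431e+01  1.000e-02  1.000e-02 -1.000e-02  6.000e-02] centre [0.4716 0.0436] vertex 25.15 rms 0.2
```

```bash
cat >> f.py <<'E'
def sq(kind,z,near=None,dbg=None):
    """find 34 mm squares in the wrist view: centre (bias-corrected), side angle mod 90, size"""
    i,K=cam("wrist");h=cv2.cvtColor(i,cv2.COLOR_BGR2HSV);H,S,V=cv2.split(h)
    m={"brass":(H>18)&(H<32)&(S>150)&(V>90),"steel":(S<45)&(V>60),"dark":(V<75)&(S<110)}[kind].astype(np.uint8)*255
    m[272:]=0
    m=cv2.morphologyEx(m,cv2.MORPH_OPEN,np.ones((2,2)));out=[]
    M=R.from_quat(robot.get_obs()["tool_rot"]).as_matrix()
    for c in cv2.findContours(m,cv2.RETR_EXTERNAL,cv2.CHAIN_APPROX_NONE)[0]:
        if cv2.contourArea(c)<250:continue
        p=np.array([atz(K,q,z)[:2] for q in c[:,0]],np.float32)
        (cx,cy),(w,l),a=cv2.minAreaRect(p*1000)
        if 27<w<42 and 27<l<42:
            t=np.array([cx,cy])/1000-.0006*M[:2,0]+.001*M[:2,1]
            print(kind,"centre",t.round(4),"side",round(a%90,1),"size",round(w,1),round(l,1),"px",c[:,0].mean(0).round(),"edge" if c[:,0,1].max()>269 else "");out.append(t)
    return i,out
E
python3 -c "
from h import *
plan(.605,-.343,.16,None)"
```

```text
travel cm [ -2.28 -40.89   4.16] twist z None yaw 105.62 q6 -1.98
```

>>> move_arm:
  commands:
    - {"hand": 8.7, "travel": [-0.2, -3.7, 0.3], "twist": [0, 0, 0]}
    - {"hand": 8.7, "travel": [-0.2, -3.7, 0.3], "twist": [0, 0, 0]}
    - {"hand": 8.7, "travel": [-0.2, -3.7, 0.4], "twist": [0, 0, 0]}
    - {"hand": 8.7, "travel": [-0.2, -3.7, 0.4], "twist": [0, 0, 0]}
    - {"hand": 8.7, "travel": [-0.2, -3.7, 0.4], "twist": [0, 0, 0]}

```text
time: 18.33
position: [0.5322, -0.1324, 0.1833]
tool_rot: [-0.136, 0.991, -0.0, 0.0]
ft_force: [0.7, 0.9, -0.1]
grip_width: 0.0871
grip_force: 0.0
```

>>> move_arm:
  commands:
    - {"hand": 8.7, "travel": [-0.2, -3.7, 0.4], "twist": [0, 0, 0]}
    - {"hand": 8.7, "travel": [-0.2, -3.7, 0.4], "twist": [0, 0, 0]}
    - {"hand": 8.7, "travel": [-0.2, -3.7, 0.4], "twist": [0, 0, 0]}
    - {"hand": 8.7, "travel": [-0.2, -3.7, 0.4], "twist": [0, 0, 0]}
    - {"hand": 8.7, "travel": [-0.2, -3.7, 0.4], "twist": [0, 0, 0]}

```text
time: 18.75
position: [0.5911, -0.3082, 0.1629]
tool_rot: [-0.136, 0.991, 0.0, -0.0]
ft_force: [0.5, 1.3, 0.1]
grip_width: 0.087
grip_force: 0.0
```

>>> move_arm:
  commands:
    - {"hand": 8.7, "travel": [-0.2, -3.7, 0.3], "twist": [0, 0, 0]}
    - {"hand": 8.7, "travel": [0, 0, 0], "twist": [0, 0, 0]}
    - {"hand": 8.7, "travel": [0, 0, 0], "twist": [0, 0, 0]}

```text
time: 19.0
position: [0.6026, -0.3438, 0.1594]
tool_rot: [-0.134, 0.991, 0.0, -0.0]
ft_force: [-0.7, -0.1, 0.2]
grip_width: 0.0871
grip_force: 0.0
```

```bash
python3 s.py; python3 - <<'E'
from f import *
i,o=sq("steel",.016);sq("brass",.007);save(i,"w6.png")
E
```

```text
t 19.0 [-0.679  0.704  1.312  0.     1.126 -2.519] [ 0.6026 -0.3438  0.1594] 105.41 0.08708724385075645 0.0 [-0.7 -0.1  0.2] [ 0.09  0.02 -0.  ]
steel centre [ 0.6017 -0.3401] side 11.9 size 35.9 33.5 px [328. 228.]
```

View pics/w6.png

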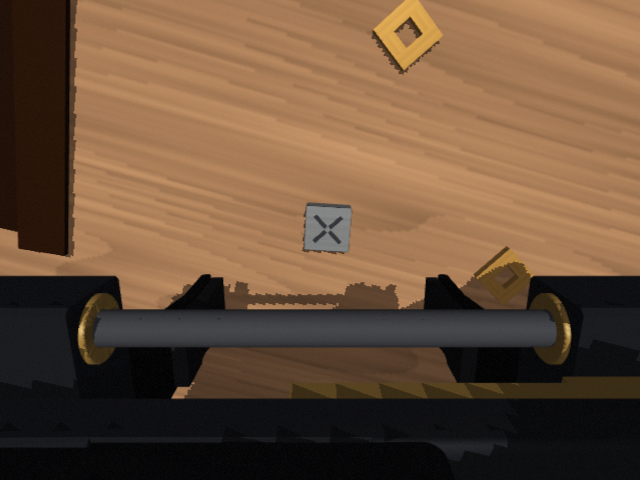

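The block's cross sits at (328,230), with its sides about 3° off the jaw line. One shim is at (408,33) and another at (503,275).

```bash
python3 - <<'E'
from h import *
plan(.6025,-.3398,.016,101.9)
i,K=cam("wrist");print(atz(K,(328,230),.016))
E
```

```text
travel cm [-0.09  0.05 14.37] twist z 3.6 yaw 105.52 q6 -2.52
[ 0.60197543 -0.33761723  0.016     ]
```

```bash
python3 s.py; python3 - <<'E'
from f import *
sq("steel",.016);i,K=cam("wrist");print(atz(K,(328,230),.016));sq("brass",.007)
plan(.6025,-.3398,.016,101.9)
E
```

```text
t 19.15 [-0.676  0.701  1.317  0.     1.126 -2.518] [ 0.602  -0.3402  0.16  ] 105.55 0.08690152652119197 0.0 [-0.1 -0.2  0. ] [ 0.02 -0.02  0.09]
steel centre [ 0.6017 -0.3402] side 11.8 size 35.8 33.6 px [323. 228.] 
[ 0.6023472  -0.33692542  0.016     ]
travel cm [-0.02  0.03 14.46] twist z 3.7 yaw 105.57 q6 -2.52
```

>>> move_arm:
  commands:
    - {"hand": 8.7, "travel": [-0.05, 0.03, 4], "twist": [0, 0, 3.7]}
    - {"hand": 8.7, "travel": [0, 0, 4], "twist": [0, 0, 0]}
    - {"hand": 8.7, "travel": [0, 0, 4], "twist": [0, 0, 0]}
    - {"hand": 8.7, "travel": [0, 0, 1.5], "twist": [0, 0, 0]}
    - {"hand": 8.7, "travel": [0, 0, 0.9], "twist": [0, 0, 0]}

```text
time: 19.72
position: [0.6008, -0.3387, 0.0143]
tool_rot: [-0.103, 0.995, 0.003, -0.003]
ft_force: [-15.6, 14.4, 48.0]
grip_width: 0.0871
grip_force: 23.9
```

>>> move_arm:
  commands:
    - {"hand": 8.7, "travel": [0, 0, 0], "twist": [0, 0, 0]}
    - {"hand": 5, "travel": [0, 0, 0], "twist": [0, 0, 0]}
    - {"hand": 3, "travel": [0, 0, 0], "twist": [0, 0, 0]}
    - {"hand": 3, "travel": [0, 0, 0], "twist": [0, 0, 0]}
    - {"hand": 3, "travel": [0, 0, 0], "twist": [0, 0, 0]}
  force: 25

```text
time: 20.13
position: [0.6036, -0.3418, 0.0175]
tool_rot: [-0.102, 0.995, -0.001, 0.001]
ft_force: [0.8, -0.0, 1.2]
grip_width: 0.0678
grip_force: 0.0
```

>>> move_arm:
  commands:
    - {"hand": 3, "travel": [0, 0, 0], "twist": [0, 0, 0]}
    - {"hand": 3, "travel": [0, 0, 0], "twist": [0, 0, 0]}
    - {"hand": 3, "travel": [0, 0, 0], "twist": [0, 0, 0]}

```text
time: 20.38
position: [0.603, -0.3414, 0.0164]
tool_rot: [-0.102, 0.995, -0.0, 0.0]
ft_force: [-0.1, 0.7, -0.3]
grip_width: 0.0483
grip_force: 0.0
```

```bash
python3 s.py
```

```text
t 20.38 [-0.676  0.886  1.378 -0.     0.877 -2.452] [ 0.603  -0.3414  0.0164] 101.75 0.04825648116298429 0.0 [-0.1  0.7 -0.3] [0.08 0.   0.  ]
```

>>> move_arm:
  commands:
    - {"hand": 3, "travel": [0, 0, 0], "twist": [0, 0, 0]}
    - {"hand": 3, "travel": [0, 0, 0], "twist": [0, 0, 0]}
    - {"hand": 3, "travel": [0, 0, 0], "twist": [0, 0, 0]}
    - {"hand": 3, "travel": [0, 0, 0], "twist": [0, 0, 0]}
    - {"hand": 3, "travel": [0, 0, 0], "twist": [0, 0, 0]}

```text
time: 20.8
position: [0.6029, -0.3413, 0.0162]
tool_rot: [-0.102, 0.995, 0.0, -0.0]
ft_force: [0.1, 0.1, -0.3]
grip_width: 0.0335
grip_force: 25.0
```

```bash
python3 s.py
```

```text
t 20.8 [-0.676  0.887  1.378 -0.     0.877 -2.452] [ 0.6029 -0.3413  0.0162] 101.76 0.03352453598320281 24.99935746192932 [ 0.1  0.1 -0.3] [-0.03  0.01 -0.01]
```

>>> move_arm:
  commands:
    - {"hand": 3, "travel": [0, 0, -3], "twist": [0, 0, 0]}
    - {"hand": 3, "travel": [0, 0, -3.5], "twist": [0, 0, 0]}
    - {"hand": 3, "travel": [0, 0, -3.5], "twist": [0, 0, 0]}
    - {"hand": 3, "travel": [0, 0, -3.5], "twist": [0, 0, 0]}
    - {"hand": 3, "travel": [0.41, 3.37, 0], "twist": [0, 0, 0]}

```text
time: 21.22
position: [0.5989, -0.3187, 0.1601]
tool_rot: [-0.101, 0.995, -0.009, 0.008]
ft_force: [2.7, -1.7, -0.6]
grip_width: 0.034
grip_force: 25.0
```

>>> move_arm:
  commands:
    - {"hand": 3, "travel": [0.41, 3.37, 0], "twist": [0, 0, 0]}
    - {"hand": 3, "travel": [0.41, 3.37, 0], "twist": [0, 0, 0]}
    - {"hand": 3, "travel": [0.41, 3.37, 0], "twist": [0, 0, 0]}
    - {"hand": 3, "travel": [0.41, 3.37, 0], "twist": [0, 0, 0]}
    - {"hand": 3, "travel": [0.41, 3.37, 0], "twist": [0, 0, 0]}

```text
time: 21.63
position: [0.5367, -0.1469, 0.1512]
tool_rot: [-0.102, 0.995, 0.0, -0.0]
ft_force: [-0.5, 0.7, -0.7]
grip_width: 0.0339
grip_force: 25.0
```

>>> move_arm:
  commands:
    - {"hand": 3, "travel": [0.41, 3.37, 0], "twist": [0, 0, 0]}
    - {"hand": 3, "travel": [0.41, 3.37, 0], "twist": [0, 0, 0]}
    - {"hand": 3, "travel": [0.41, 3.37, 0], "twist": [0, 0, 0]}
    - {"hand": 3, "travel": [0.41, 3.37, 0], "twist": [0, 0, 0]}
    - {"hand": 3, "travel": [0.41, 3.37, 0], "twist": [0, 0, 0]}

```text
time: 22.05
position: [0.4825, 0.0138, 0.1513]
tool_rot: [-0.102, 0.995, 0.0, 0.0]
ft_force: [1.3, -0.4, -1.3]
grip_width: 0.0338
grip_force: 25.0
```

>>> move_arm:
  commands:
    - {"hand": 3, "travel": [0.41, 3.37, 0], "twist": [0, 0, 6.77]}
    - {"hand": 3, "travel": [0, 0, 0], "twist": [0, 0, 6.77]}
    - {"hand": 3, "travel": [0, 0, 0], "twist": [0, 0, 6.77]}
    - {"hand": 3, "travel": [0, 0, 0], "twist": [0, 0, 6.77]}
    - {"hand": 3, "travel": [0, 0, 0], "twist": [0, 0, 6.77]}

```text
time: 22.47
position: [0.4723, 0.045, 0.1513]
tool_rot: [0.194, 0.981, -0.0, 0.0]
ft_force: [-0.3, -0.3, -1.4]
grip_width: 0.0334
grip_force: 25.0
```

>>> move_arm:
  commands:
    - {"hand": 3, "travel": [0, 0, 0], "twist": [0, 0, 6.77]}
    - {"hand": 3, "travel": [0, 0, 0], "twist": [0, 0, 6.77]}
    - {"hand": 3, "travel": [0, 0, 0], "twist": [0, 0, 0]}
    - {"hand": 3, "travel": [0, 0, 0], "twist": [0, 0, 0]}
    - {"hand": 3, "travel": [0, 0, 0], "twist": [0, 0, 0]}

```text
time: 22.88
position: [0.4724, 0.0446, 0.1513]
tool_rot: [0.305, 0.952, -0.0, -0.0]
ft_force: [-0.5, 1.4, -1.2]
grip_width: 0.0341
grip_force: 25.0
```

```bash
python3 s.py; python3 - <<'E'
from f import *
plan(.4724,.0450,.11,54.4)
cam("wrist");i,K=cam("wrist");np.save("w7.npy",K[3]);save(i,"w7.png",(224,90,240,190),3.3)
E
```

```text
t 22.88 [-0.142  0.465  1.888 -0.     0.789 -1.093] [0.4724 0.0446 0.1513] 54.51 0.034147935491885294 24.99911516904831 [-0.5  1.4 -1.2] [-0.06 -0.02  0.03]
travel cm [0.02 0.04 4.13] twist z 0.1 yaw 54.51 q6 -1.09
```

View pics/w7.png

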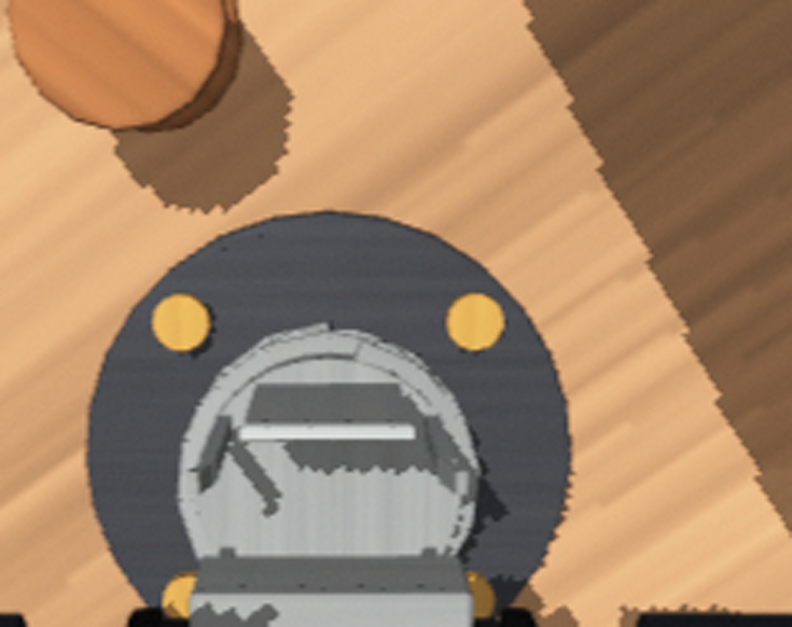

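The bolts are level at (182,322) and (475,322), the closed wall edge is level at v≈433, and the openings lie left and right under the jaws. The block is aligned, so I'll lower it slowly.

>>> move_arm:
  commands:
    - {"hand": 3, "travel": [0.02, 0.04, 2], "twist": [0, 0, 0]}
    - {"hand": 3, "travel": [0, 0, 2], "twist": [0, 0, 0]}
    - {"hand": 3, "travel": [0, 0, 1], "twist": [0, 0, 0]}
    - {"hand": 3, "travel": [0, 0, 0.5], "twist": [0, 0, 0]}
    - {"hand": 3, "travel": [0, 0, 0.5], "twist": [0, 0, 0]}

```text
time: 23.4
position: [0.4725, 0.045, 0.0908]
tool_rot: [0.306, 0.952, -0.0, -0.0]
ft_force: [0.5, 0.3, -1.1]
grip_width: 0.0338
grip_force: 25.0
```

>>> move_arm:
  commands:
    - {"hand": 3, "travel": [0, 0, 0.5], "twist": [0, 0, 0]}
    - {"hand": 3, "travel": [0, 0, 0.5], "twist": [0, 0, 0]}
    - {"hand": 3, "travel": [0, 0, 0.5], "twist": [0, 0, 0]}
    - {"hand": 3, "travel": [0, 0, 0.5], "twist": [0, 0, 0]}
    - {"hand": 3, "travel": [0, 0, 0], "twist": [0, 0, 0]}

```text
time: 23.82
position: [0.4721, 0.045, 0.0706]
tool_rot: [0.306, 0.952, -0.0, -0.001]
ft_force: [0.5, -0.2, -2.2]
grip_width: 0.034
grip_force: 25.0
```

```bash
python3 s.py
```

```text
t 23.82 [-0.141  0.621  1.941 -0.     0.581 -1.09 ] [0.4721 0.045  0.0706] 54.37 0.034038446265067884 24.999299347400665 [ 0.5 -0.2 -2.2] [0.   0.04 0.04]
```

Entering with no contact forces. Another 17.5 mm to go.

>>> move_arm:
  commands:
    - {"hand": 3, "travel": [0, 0, 0.5], "twist": [0, 0, 0]}
    - {"hand": 3, "travel": [0, 0, 0.5], "twist": [0, 0, 0]}
    - {"hand": 3, "travel": [0, 0, 0.4], "twist": [0, 0, 0]}
    - {"hand": 3, "travel": [0, 0, 0.2], "twist": [0, 0, 0]}
    - {"hand": 3, "travel": [0, 0, 0], "twist": [0, 0, 0]}

```text
time: 24.23
position: [0.4721, 0.045, 0.0547]
tool_rot: [0.306, 0.952, -0.0, -0.001]
ft_force: [-0.2, 0.3, -1.4]
grip_width: 0.0337
grip_force: 25.0
```

>>> move_arm:
  commands:
    - {"hand": 3, "travel": [0, 0, 0.1], "twist": [0, 0, 0]}
    - {"hand": 3, "travel": [0, 0, 0.1], "twist": [0, 0, 0]}
    - {"hand": 3, "travel": [0, 0, 0], "twist": [0, 0, 0]}
    - {"hand": 3, "travel": [0, 0, 0], "twist": [0, 0, 0]}

```text
time: 24.57
position: [0.4725, 0.045, 0.0533]
tool_rot: [0.306, 0.952, -0.0, 0.0]
ft_force: [0.5, -0.5, -0.8]
grip_width: 0.0338
grip_force: 25.0
```

```bash
python3 s.py
```

```text
t 24.57 [-0.141  0.657  1.948 -0.     0.537 -1.09 ] [0.4725 0.045  0.0533] 54.37 0.03375432141436812 24.999277889728546 [ 0.5 -0.5 -0.8] [ 0.03  0.04 -0.04]
```

>>> move_arm:
  commands:
    - {"hand": 3, "travel": [0, 0, 0.1], "twist": [0, 0, 0]}
    - {"hand": 3, "travel": [0, 0, 0], "twist": [0, 0, 0]}
    - {"hand": 5, "travel": [0, 0, 0], "twist": [0, 0, 0]}
    - {"hand": 5, "travel": [0, 0, 0], "twist": [0, 0, 0]}
    - {"hand": 5, "travel": [0, 0, 0], "twist": [0, 0, 0]}

```text
time: 24.98
position: [0.4726, 0.045, 0.0524]
tool_rot: [0.306, 0.952, 0.0, 0.0]
ft_force: [-0.1, 0.0, 0.4]
grip_width: 0.0454
grip_force: 0.0
```

>>> move_arm:
  commands:
    - {"hand": 5, "travel": [0, 0, 0], "twist": [0, 0, 0]}
    - {"hand": 5, "travel": [0, 0, -1], "twist": [0, 0, 0]}
    - {"hand": 5, "travel": [0, 0, -2], "twist": [0, 0, 0]}
    - {"hand": 5, "travel": [0, 0, -4], "twist": [0, 0, 0]}
    - {"hand": 5, "travel": [0, 0, -4], "twist": [0, 0, 0]}

```text
time: 25.4
position: [0.4711, 0.0451, 0.1631]
tool_rot: [0.306, 0.952, -0.0, -0.002]
ft_force: [2.0, -0.6, -0.6]
grip_width: 0.0499
grip_force: 0.0
```

>>> move_arm:
  commands:
    - {"hand": 5.5, "travel": [-3.12, -2.23, 0], "twist": [0, 0, 0]}
    - {"hand": 5.5, "travel": [-3.12, -2.23, 0], "twist": [0, 0, 0]}
    - {"hand": 5.5, "travel": [-3.12, -2.23, 0], "twist": [0, 0, 0]}
    - {"hand": 5.5, "travel": [-3.12, -2.23, 0], "twist": [0, 0, 0]}
    - {"hand": 5.5, "travel": [-3.12, -2.23, 0], "twist": [0, 0, 0]}

```text
time: 25.82
position: [0.5345, -0.1381, 0.1634]
tool_rot: [0.306, 0.952, -0.0, 0.0]
ft_force: [0.5, -0.1, 0.4]
grip_width: 0.0549
grip_force: 0.0
```

>>> move_arm:
  commands:
    - {"hand": 5.5, "travel": [-3.12, -2.23, 0], "twist": [0, 0, 0]}
    - {"hand": 5.5, "travel": [-3.12, -2.23, 0], "twist": [0, 0, 0]}
    - {"hand": 5.5, "travel": [0, 0, 0], "twist": [0, 0, 0]}
    - {"hand": 5.5, "travel": [0, 0, 0], "twist": [0, 0, 0]}
    - {"hand": 5.5, "travel": [0, 0, 0], "twist": [0, 0, 0]}

```text
time: 26.23
position: [0.5581, -0.2086, 0.1624]
tool_rot: [0.306, 0.952, 0.0, -0.001]
ft_force: [0.1, 0.2, -0.0]
grip_width: 0.0548
grip_force: 0.0
```

```bash
python3 s.py; python3 - <<'E'
from f import *
cam("wrist");i,o=sq("brass",.007);save(i,"w8.png");cv2.imwrite("pics/w8.png",i)
if o:plan(*o[-1],.016)
i,K=cam("top");save(i,"t8.png")
E
```

```text
t 26.23 [-0.545  0.581  1.576  0.     0.986 -1.494] [ 0.5581 -0.2086  0.1624] 54.32 0.05481181185921146 0.0 [ 0.1  0.2 -0. ] [ 0.03  0.02 -0.02]
```

```bash
python3 - <<'E'
from f import *
i=cv2.imread("pics/w6.png");h=cv2.cvtColor(i,cv2.COLOR_BGR2HSV)
for p in((385,38),(410,12),(500,262),(200,150),(300,280),(480,280)):print(p,h[p[1],p[0]])
E
```

```text
(385, 38) [ 18 161 215]
(410, 12) [ 18 160 220]
(500, 262) [ 18 166 175]
(200, 150) [ 13 124 169]
(300, 280) [ 14 124 179]
(480, 280) [ 17 165  91]
```

View pics/w8.png

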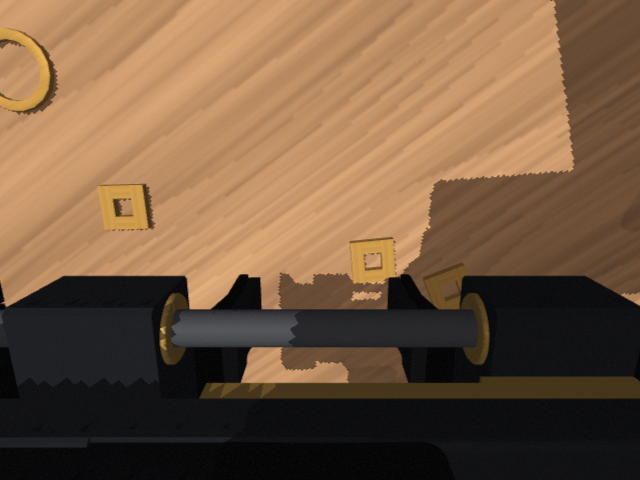

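The shims appear at (123,207), (373,260) and (445,287, partly hidden). I'll widen the hue gate and recompute.

```bash
sed -i 's/(H>18)&(H<32)&(S>150)&(V>90)/(H>15)\&(H<32)\&(S>145)\&(V>70)/; s/m\[272:\]=0/m[302:]=0;m[272:,:262]=0;m[272:,388:]=0/' f.py; python3 - <<'E'
from f import *
i,o=sq("brass",.007)
for t in o:plan(*t,.016)
i,K=cam("wrist")
for p in((123,207),(373,260),(445,287)):print(atz(K,p,.007))
t,K=cam("top");m=cv2.inRange(cv2.cvtColor(t,cv2.COLOR_BGR2HSV),(17,140,80),(32,255,255))
n,_,st,ce=cv2.connectedComponentsWithStats(m)
for s,c in zip(st[1:],ce[1:]):
    if 40<s[4]<400:print("top",s[4],c.round(1),atz(K,c,.007).round(4))
E
```

```text
brass centre [ 0.6057 -0.1923] side 60.3 size 34.3 35.8 px [372. 261.] edge
brass centre [ 0.4585 -0.3237] side 55.5 size 34.7 34.5 px [124. 207.] 
travel cm [-2.98  3.98 14.64] twist z None yaw 54.46 q6 -1.49
travel cm [  1.37 -15.27  14.64] twist z None yaw 54.46 q6 -1.49
[ 0.45712844 -0.32442397  0.007     ]
[ 0.60404762 -0.19227744  0.007     ]
[ 0.65691044 -0.15770423  0.007     ]
top 70 [371.5 197.9] [ 0.6688 -0.1483  0.007 ]
```

Shim B has moved to about (0.605, -0.192), so this is the announced knock. I'll re-centre over it and measure again.

>>> move_arm:
  commands:
    - {"hand": 5.5, "travel": [-1.5, 2, 0], "twist": [0, 0, -3]}
    - {"hand": 5.5, "travel": [-1.4, 2.05, 0], "twist": [0, 0, -2.9]}
    - {"hand": 5.5, "travel": [0, 0, 0], "twist": [0, 0, 0]}
    - {"hand": 5.5, "travel": [0, 0, 0], "twist": [0, 0, 0]}
    - {"hand": 5.5, "travel": [0, 0, 0], "twist": [0, 0, 0]}

```text
time: 26.95
position: [0.6049, -0.1912, 0.162]
tool_rot: [0.256, 0.967, -0.0, -0.001]
ft_force: [-0.4, 0.1, -1.7]
grip_width: 0.0551
grip_force: 0.0
```

```bash
cat > b.py <<'E'
from f import *
import sys
cam("wrist");i,o=sq(sys.argv[1],float(sys.argv[2]))
for t in o:plan(*t,float(sys.argv[3]))
E
python3 s.py; python3 b.py brass .007 .0155
```

```text
t 26.95 [-0.482  0.627  1.475 -0.     1.041 -1.534] [ 0.6049 -0.1912  0.162 ] 60.3 0.05509838481168272 0.0 [-0.4  0.1 -1.7] [-0.01 -0.01  0.04]
brass centre [ 0.6628 -0.1549] side 77.2 size 34.1 35.9 px [398. 262.] edge
brass centre [ 0.6062 -0.192 ] side 60.2 size 34.0 34.2 px [323. 226.] 
brass centre [ 0.4586 -0.3237] side 55.9 size 34.5 34.1 px [ 68. 143.] 
travel cm [-3.25  6.09 14.65] twist z None yaw 60.24 q6 -1.53
travel cm [-0.18  0.05 14.66] twist z None yaw 60.24 q6 -1.53
travel cm [  6.1  -18.7   14.67] twist z None yaw 60.24 q6 -1.53
```

>>> move_arm:
  commands:
    - {"hand": 5.2, "travel": [-1.6, 3, 0], "twist": [0, 0, 0]}
    - {"hand": 5.2, "travel": [-1.6, 3, 0], "twist": [0, 0, -5.6]}
    - {"hand": 5.2, "travel": [0, 0, 0], "twist": [0, 0, -5.6]}
    - {"hand": 5.2, "travel": [0, 0, 0], "twist": [0, 0, -5.6]}
    - {"hand": 5.2, "travel": [0, 0, 0], "twist": [0, 0, 0]}

```text
time: 27.47
position: [0.6628, -0.1555, 0.162]
tool_rot: [0.112, 0.994, -0.0, -0.0]
ft_force: [1.2, -1.0, 0.9]
grip_width: 0.052
grip_force: 0.0
```

>>> move_arm:
  commands:
    - {"hand": 5.2, "travel": [0, 0, 0], "twist": [0, 0, 0]}
    - {"hand": 5.2, "travel": [0, 0, 0], "twist": [0, 0, 0]}
    - {"hand": 5.2, "travel": [0, 0, 0], "twist": [0, 0, 0]}

```text
time: 27.72
position: [0.6627, -0.1561, 0.1623]
tool_rot: [0.114, 0.994, 0.0, -0.0]
ft_force: [0.3, 1.0, 0.7]
grip_width: 0.0524
grip_force: 0.0
```

```bash
python3 s.py; python3 b.py brass .007 .0155
```

```text
t 27.72 [-0.395  0.684  1.347 -0.     1.111 -1.738] [ 0.6627 -0.1561  0.1623] 76.93 0.05238269889569428 0.0 [0.3 1.  0.7] [ 0.03  0.04 -0.02]
brass centre [ 0.6632 -0.1541] side 76.9 size 33.7 34.9 px [325. 224.] 
brass centre [ 0.6061 -0.1915] side 60.2 size 34.3 34.4 px [259. 162.] 
travel cm [1.000e-02 1.900e-01 1.469e+01] twist z None yaw 76.98 q6 -1.74
travel cm [ 4.74 -4.74 14.69] twist z None yaw 76.98 q6 -1.74
```

>>> move_arm:
  commands:
    - {"hand": 5.2, "travel": [0, 0.19, 4], "twist": [0, 0, 0]}
    - {"hand": 5.2, "travel": [0, 0, 4], "twist": [0, 0, 0]}
    - {"hand": 5.2, "travel": [0, 0, 3], "twist": [0, 0, 0]}
    - {"hand": 5.2, "travel": [0, 0, 1.5], "twist": [0, 0, 0]}
    - {"hand": 5.2, "travel": [0, 0, 0.7], "twist": [0, 0, 0]}

```text
time: 28.23
position: [0.6618, -0.1533, 0.0272]
tool_rot: [0.113, 0.994, 0.001, -0.003]
ft_force: [0.6, -1.1, -0.8]
grip_width: 0.052
grip_force: 0.0
```

>>> move_arm:
  commands:
    - {"hand": 5.2, "travel": [0, 0, 0.4], "twist": [0, 0, 0]}
    - {"hand": 5.2, "travel": [0, 0, 0.4], "twist": [0, 0, 0]}
    - {"hand": 5.2, "travel": [0, 0, 0.4], "twist": [0, 0, 0]}
    - {"hand": 5.2, "travel": [0, 0, 0.3], "twist": [0, 0, 0]}
    - {"hand": 5.2, "travel": [0, 0, 0], "twist": [0, 0, 0]}

```text
time: 28.65
position: [0.6641, -0.154, 0.0159]
tool_rot: [0.113, 0.994, -0.0, 0.001]
ft_force: [0.6, -0.2, -0.2]
grip_width: 0.0522
grip_force: 0.0
```

>>> move_arm:
  commands:
    - {"hand": 3, "travel": [0, 0, 0], "twist": [0, 0, 0]}
    - {"hand": 3, "travel": [0, 0, 0], "twist": [0, 0, 0]}
    - {"hand": 3, "travel": [0, 0, 0], "twist": [0, 0, 0]}
    - {"hand": 3, "travel": [0, 0, 0], "twist": [0, 0, 0]}
    - {"hand": 3, "travel": [0, 0, 0], "twist": [0, 0, 0]}

```text
time: 29.07
position: [0.6639, -0.154, 0.0157]
tool_rot: [0.113, 0.994, -0.0, 0.0]
ft_force: [-0.1, -0.4, 1.5]
grip_width: 0.0334
grip_force: 25.0
```

```bash
python3 s.py; python3 -c "
from h import *
plan(.4724,.0450,.15,54.4)"
```

```text
t 29.07 [-0.391  0.876  1.411 -0.     0.853 -1.736] [ 0.6639 -0.154   0.0157] 77.07 0.03341854117119649 25.000287294387817 [-0.1 -0.4  1.5] [-0.09  0.01  0.01]
travel cm [ 23.11  15.11 -13.45] twist z 22.7 yaw 77.07 q6 -1.74
```

>>> move_arm:
  commands:
    - {"hand": 3, "travel": [0, 0, -2], "twist": [0, 0, 0]}
    - {"hand": 3, "travel": [0, 0, -4], "twist": [0, 0, 0]}
    - {"hand": 3, "travel": [0, 0, -4], "twist": [0, 0, 0]}
    - {"hand": 3, "travel": [0, 0, -3.4], "twist": [0, 0, 0]}
    - {"hand": 3, "travel": [3.3, 2.16, 0], "twist": [0, 0, 0]}

```text
time: 29.48
position: [0.6476, -0.1329, 0.1587]
tool_rot: [0.114, 0.993, -0.004, 0.014]
ft_force: [2.7, -0.6, 1.1]
grip_width: 0.0336
grip_force: 25.0
```

>>> move_arm:
  commands:
    - {"hand": 3, "travel": [3.3, 2.16, 0], "twist": [0, 0, 0]}
    - {"hand": 3, "travel": [3.3, 2.16, 0], "twist": [0, 0, 0]}
    - {"hand": 3, "travel": [3.3, 2.16, 0], "twist": [0, 0, 0]}
    - {"hand": 3, "travel": [3.3, 2.16, 0], "twist": [0, 0, 0]}
    - {"hand": 3, "travel": [3.3, 2.16, 0], "twist": [0, 0, 0]}

```text
time: 29.9
position: [0.4981, 0.018, 0.1495]
tool_rot: [0.113, 0.994, 0.0, 0.0]
ft_force: [0.3, -0.0, -0.5]
grip_width: 0.0337
grip_force: 25.0
```

>>> move_arm:
  commands:
    - {"hand": 3, "travel": [3.3, 2.16, 0], "twist": [0, 0, 5.7]}
    - {"hand": 3, "travel": [0, 0, 0], "twist": [0, 0, 5.7]}
    - {"hand": 3, "travel": [0, 0, 0], "twist": [0, 0, 5.7]}
    - {"hand": 3, "travel": [0, 0, 0], "twist": [0, 0, 5.6]}
    - {"hand": 3, "travel": [0, 0, 0], "twist": [0, 0, 0]}

```text
time: 30.32
position: [0.4723, 0.0457, 0.1495]
tool_rot: [0.306, 0.952, 0.0, 0.0]
ft_force: [0.0, 0.8, -0.6]
grip_width: 0.0336
grip_force: 25.0
```

>>> move_arm:
  commands:
    - {"hand": 3, "travel": [0, 0, 0], "twist": [0, 0, 0]}
    - {"hand": 3, "travel": [0, 0, 0], "twist": [0, 0, 0]}
    - {"hand": 3, "travel": [0, 0, 0], "twist": [0, 0, 0]}

```text
time: 30.57
position: [0.4725, 0.0451, 0.1492]
tool_rot: [0.305, 0.952, -0.0, -0.0]
ft_force: [-0.1, 0.1, -0.7]
grip_width: 0.0332
grip_force: 25.0
```

```bash
python3 s.py; python3 - <<'E'
from h import *
plan(.4724,.0450,.07,54.4)
i,K=cam("wrist");save(i,"w9.png",(204,110,240,190),3.3)
E
```

```text
t 30.57 [-0.141  0.469  1.889  0.     0.784 -1.091] [0.4725 0.0451 0.1492] 54.43 0.033220174618156545 24.999793767929077 [-0.1  0.1 -0.7] [ 0.   -0.08  0.04]
travel cm [-0.   -0.01  7.92] twist z 0.0 yaw 54.43 q6 -1.09
```

View pics/w9.png

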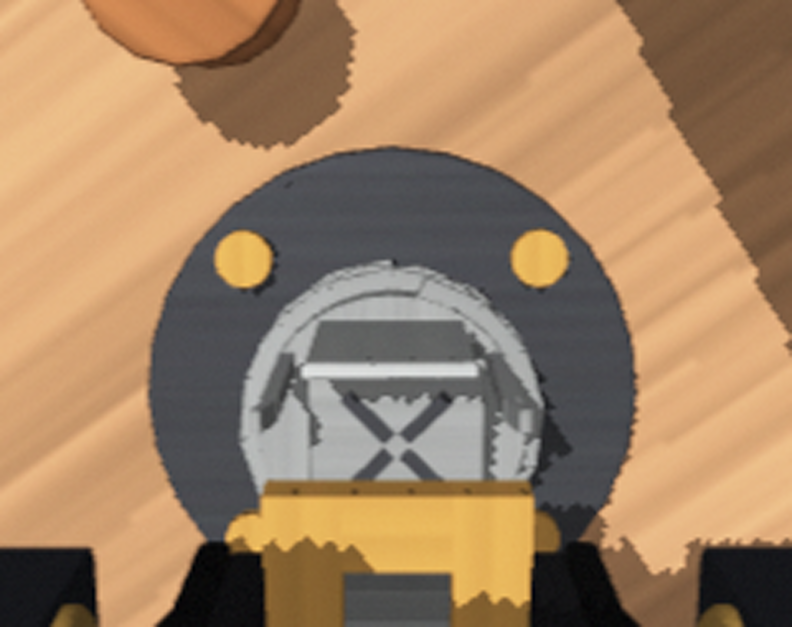

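The block lies in the pocket cross up (cross at (395,445)), and the shim is held level above it. I'll lower it.

>>> move_arm:
  commands:
    - {"hand": 3, "travel": [0, 0, 2.5], "twist": [0, 0, 0]}
    - {"hand": 3, "travel": [0, 0, 1.5], "twist": [0, 0, 0]}
    - {"hand": 3, "travel": [0, 0, 0.8], "twist": [0, 0, 0]}
    - {"hand": 3, "travel": [0, 0, 0.6], "twist": [0, 0, 0]}
    - {"hand": 3, "travel": [0, 0, 0.5], "twist": [0, 0, 0]}

```text
time: 31.03
position: [0.4725, 0.0452, 0.0898]
tool_rot: [0.306, 0.952, -0.0, -0.0]
ft_force: [0.6, 0.6, -0.5]
grip_width: 0.0336
grip_force: 25.0
```

>>> move_arm:
  commands:
    - {"hand": 3, "travel": [0, 0, 0.5], "twist": [0, 0, 0]}
    - {"hand": 3, "travel": [0, 0, 0.5], "twist": [0, 0, 0]}
    - {"hand": 3, "travel": [0, 0, 0.5], "twist": [0, 0, 0]}
    - {"hand": 3, "travel": [0, 0, 0.4], "twist": [0, 0, 0]}
    - {"hand": 3, "travel": [0, 0, 0], "twist": [0, 0, 0]}

```text
time: 31.45
position: [0.4723, 0.0453, 0.0707]
tool_rot: [0.306, 0.952, -0.0, -0.0]
ft_force: [-0.5, 0.5, -0.2]
grip_width: 0.0337
grip_force: 25.0
```

>>> move_arm:
  commands:
    - {"hand": 3, "travel": [0, 0, 0.1], "twist": [0, 0, 0]}
    - {"hand": 3, "travel": [0, 0, 0.1], "twist": [0, 0, 0]}
    - {"hand": 3, "travel": [0, 0, 0], "twist": [0, 0, 0]}
    - {"hand": 3, "travel": [0, 0, 0], "twist": [0, 0, 0]}

```text
time: 31.78
position: [0.4724, 0.0453, 0.0694]
tool_rot: [0.306, 0.952, 0.0, 0.0]
ft_force: [-0.4, -0.1, -0.2]
grip_width: 0.0333
grip_force: 25.0
```

>>> move_arm:
  commands:
    - {"hand": 3, "travel": [0, 0, 0.1], "twist": [0, 0, 0]}
    - {"hand": 3, "travel": [0, 0, 0.07], "twist": [0, 0, 0]}
    - {"hand": 3, "travel": [0, 0, 0], "twist": [0, 0, 0]}
    - {"hand": 5, "travel": [0, 0, 0], "twist": [0, 0, 0]}
    - {"hand": 5, "travel": [0, 0, 0], "twist": [0, 0, 0]}

```text
time: 32.2
position: [0.4724, 0.0453, 0.0676]
tool_rot: [0.306, 0.952, 0.0, 0.0]
ft_force: [0.7, -1.0, 0.0]
grip_width: 0.0408
grip_force: 0.0
```

>>> move_arm:
  commands:
    - {"hand": 5, "travel": [0, 0, 0], "twist": [0, 0, 0]}
    - {"hand": 5, "travel": [0, 0, 0], "twist": [0, 0, 0]}
    - {"hand": 5, "travel": [0, 0, -1.5], "twist": [0, 0, 0]}
    - {"hand": 5, "travel": [0, 0, -4], "twist": [0, 0, 0]}
    - {"hand": 5, "travel": [0, 0, -3.9], "twist": [0, 0, 0]}

```text
time: 32.62
position: [0.4709, 0.0454, 0.1613]
tool_rot: [0.306, 0.952, -0.0, -0.003]
ft_force: [1.1, -0.1, 0.1]
grip_width: 0.0497
grip_force: 0.0
```

>>> move_arm:
  commands:
    - {"hand": 5.2, "travel": [-3.52, -1.64, 0], "twist": [0, 0, 0]}
    - {"hand": 5.2, "travel": [-3.52, -1.64, 0], "twist": [0, 0, 0]}
    - {"hand": 5.2, "travel": [-3.52, -1.64, 0], "twist": [0, 0, 0]}
    - {"hand": 5.2, "travel": [-3.52, -1.64, 0], "twist": [0, 0, 0]}
    - {"hand": 5.2, "travel": [-3.52, -1.64, 0], "twist": [0, 0, 0]}

```text
time: 33.03
position: [0.5681, -0.1254, 0.1618]
tool_rot: [0.306, 0.952, 0.0, 0.0]
ft_force: [0.6, 0.8, 0.4]
grip_width: 0.0523
grip_force: 0.0
```

>>> move_arm:
  commands:
    - {"hand": 5.2, "travel": [-3.52, -1.64, 0], "twist": [0, 0, 0]}
    - {"hand": 5.2, "travel": [-3.52, -1.64, 0], "twist": [0, 0, -5.8]}
    - {"hand": 5.2, "travel": [0, 0, 0], "twist": [0, 0, 0]}
    - {"hand": 5.2, "travel": [0, 0, 0], "twist": [0, 0, 0]}
    - {"hand": 5.2, "travel": [0, 0, 0], "twist": [0, 0, 0]}

```text
time: 33.45
position: [0.6047, -0.1911, 0.1608]
tool_rot: [0.258, 0.966, 0.0, -0.001]
ft_force: [-0.7, 0.4, 0.2]
grip_width: 0.0522
grip_force: 0.0
```

```bash
python3 s.py; python3 b.py brass .007 .0155
```

```text
t 33.45 [-0.482  0.629  1.475  0.     1.04  -1.531] [ 0.6047 -0.1911  0.1608] 60.09 0.05220340727065569 0.0 [-0.7  0.4  0.2] [-0.01 -0.    0.  ]
brass centre [ 0.6062 -0.1921] side 60.1 size 34.0 34.9 px [322. 227.] 
brass centre [ 0.4593 -0.3225] side 55.8 size 37.2 34.2 px [ 68. 145.] 
travel cm [-0.28 -0.1  14.56] twist z None yaw 60.2 q6 -1.53
travel cm [  5.98 -18.72  14.58] twist z None yaw 60.2 q6 -1.53
```

>>> move_arm:
  commands:
    - {"hand": 5.2, "travel": [-0.2, 0, 4], "twist": [0, 0, 0]}
    - {"hand": 5.2, "travel": [0, 0, 4], "twist": [0, 0, 0]}
    - {"hand": 5.2, "travel": [0, 0, 3], "twist": [0, 0, 0]}
    - {"hand": 5.2, "travel": [0, 0, 1.5], "twist": [0, 0, 0]}
    - {"hand": 5.2, "travel": [0, 0, 0.6], "twist": [0, 0, 0]}

```text
time: 33.97
position: [0.6048, -0.1898, 0.0275]
tool_rot: [0.257, 0.966, 0.001, -0.004]
ft_force: [0.3, -0.5, 0.0]
grip_width: 0.0519
grip_force: 0.0
```

>>> move_arm:
  commands:
    - {"hand": 5.2, "travel": [0, 0, 0.4], "twist": [0, 0, 0]}
    - {"hand": 5.2, "travel": [0, 0, 0.4], "twist": [0, 0, 0]}
    - {"hand": 5.2, "travel": [0, 0, 0.4], "twist": [0, 0, 0]}
    - {"hand": 5.2, "travel": [0, 0, 0.3], "twist": [0, 0, 0]}
    - {"hand": 5.2, "travel": [0, 0, 0], "twist": [0, 0, 0]}

```text
time: 34.38
position: [0.6077, -0.1926, 0.016]
tool_rot: [0.257, 0.966, -0.0, 0.0]
ft_force: [0.7, 0.5, -0.1]
grip_width: 0.0517
grip_force: 0.0
```

```bash
python3 s.py
```

```text
t 34.38 [-0.482  0.837  1.534 -0.     0.77  -1.532] [ 0.6077 -0.1926  0.016 ] 60.17 0.05170345729748443 0.0 [ 0.7  0.5 -0.1] [-0.07 -0.02  0.02]
```

>>> move_arm:
  commands:
    - {"hand": 5.2, "travel": [0.12, 0, 0], "twist": [0, 0, 0]}
    - {"hand": 3, "travel": [0, 0, 0], "twist": [0, 0, 0]}
    - {"hand": 3, "travel": [0, 0, 0], "twist": [0, 0, 0]}
    - {"hand": 3, "travel": [0, 0, 0], "twist": [0, 0, 0]}
    - {"hand": 3, "travel": [0, 0, 0], "twist": [0, 0, 0]}

```text
time: 34.8
position: [0.6065, -0.1922, 0.0158]
tool_rot: [0.257, 0.966, -0.0, 0.0]
ft_force: [-1.0, 0.2, 0.7]
grip_width: 0.0343
grip_force: 0.3
```

>>> move_arm:
  commands:
    - {"hand": 3, "travel": [0, 0, 0], "twist": [0, 0, 0]}
    - {"hand": 3, "travel": [0, 0, -2], "twist": [0, 0, 0]}
    - {"hand": 3, "travel": [0, 0, -4], "twist": [0, 0, 0]}
    - {"hand": 3, "travel": [0, 0, -4], "twist": [0, 0, 0]}
    - {"hand": 3, "travel": [0, 0, -3.4], "twist": [0, 0, 0]}

```text
time: 35.22
position: [0.6065, -0.192, 0.1513]
tool_rot: [0.257, 0.966, 0.0, 0.0]
ft_force: [0.7, -0.4, -0.6]
grip_width: 0.0334
grip_force: 25.0
```

>>> move_arm:
  commands:
    - {"hand": 3, "travel": [3.35, 1.99, 0], "twist": [0, 0, 0]}
    - {"hand": 3, "travel": [3.35, 1.99, 0], "twist": [0, 0, 0]}
    - {"hand": 3, "travel": [3.35, 1.99, 0], "twist": [0, 0, 0]}
    - {"hand": 3, "travel": [3.35, 1.99, 0], "twist": [0, 0, 0]}
    - {"hand": 3, "travel": [3.35, 1.99, 0], "twist": [0, 0, 0]}

```text
time: 35.63
position: [0.5094, -0.0211, 0.1497]
tool_rot: [0.258, 0.966, 0.0, 0.0]
ft_force: [0.4, 1.0, -0.1]
grip_width: 0.0332
grip_force: 25.0
```

>>> move_arm:
  commands:
    - {"hand": 3, "travel": [3.35, 1.99, 0], "twist": [0, 0, 0]}
    - {"hand": 3, "travel": [3.35, 1.99, 0], "twist": [0, 0, 5.8]}
    - {"hand": 3, "travel": [0, 0, 0], "twist": [0, 0, 0]}
    - {"hand": 3, "travel": [0, 0, 0], "twist": [0, 0, 0]}
    - {"hand": 3, "travel": [0, 0, 0], "twist": [0, 0, 0]}

```text
time: 36.05
position: [0.4732, 0.0455, 0.1499]
tool_rot: [0.305, 0.952, 0.0, 0.001]
ft_force: [1.2, 0.3, -1.0]
grip_width: 0.0332
grip_force: 25.0
```

>>> move_arm:
  commands:
    - {"hand": 3, "travel": [0, 0, 0], "twist": [0, 0, 0]}
    - {"hand": 3, "travel": [0, 0, 0], "twist": [0, 0, 0]}

```text
time: 36.22
position: [0.4736, 0.0444, 0.1496]
tool_rot: [0.307, 0.952, 0.0, 0.001]
ft_force: [-0.0, 0.2, 0.0]
grip_width: 0.0334
grip_force: 25.0
```

```bash
python3 s.py; python3 -c "
from h import *
plan(.4724,.0450,.0747,54.4)"
```

```text
t 36.22 [-0.142  0.469  1.887 -0.     0.784 -1.089] [0.4736 0.0444 0.1496] 54.29 0.03344333559455132 24.999917149543762 [-0.   0.2  0. ] [-0.06 -0.    0.03]
travel cm [ 0.14 -0.02  7.49] twist z -0.1 yaw 54.29 q6 -1.09
```

>>> move_arm:
  commands:
    - {"hand": 3, "travel": [0.13, 0, 2.5], "twist": [0, 0, 0]}
    - {"hand": 3, "travel": [0, 0, 1.5], "twist": [0, 0, 0]}
    - {"hand": 3, "travel": [0, 0, 0.6], "twist": [0, 0, 0]}
    - {"hand": 3, "travel": [0, 0, 0.5], "twist": [0, 0, 0]}
    - {"hand": 3, "travel": [0, 0, 0.5], "twist": [0, 0, 0]}

```text
time: 36.63
position: [0.4721, 0.0456, 0.0933]
tool_rot: [0.306, 0.952, 0.0, 0.0]
ft_force: [0.3, -0.4, -0.7]
grip_width: 0.0335
grip_force: 25.0
```

>>> move_arm:
  commands:
    - {"hand": 3, "travel": [0, 0, 0.5], "twist": [0, 0, 0]}
    - {"hand": 3, "travel": [0, 0, 0.5], "twist": [0, 0, 0]}
    - {"hand": 3, "travel": [0, 0, 0.4], "twist": [0, 0, 0]}
    - {"hand": 3, "travel": [0, 0, 0.3], "twist": [0, 0, 0]}
    - {"hand": 3, "travel": [0, 0, 0], "twist": [0, 0, 0]}

```text
time: 37.05
position: [0.4723, 0.046, 0.0764]
tool_rot: [0.306, 0.952, 0.0, 0.001]
ft_force: [2.3, -0.6, -2.5]
grip_width: 0.0337
grip_force: 25.4
```

```bash
python3 s.py
```

```text
t 37.05 [-0.139  0.609  1.939 -0.     0.591 -1.088] [0.4723 0.046  0.0764] 54.38 0.033674431288324064 25.35560404881835 [ 2.3 -0.6 -2.5] [-0.27 -0.37  0.07]
```

>>> move_arm:
  commands:
    - {"hand": 3, "travel": [-0.06, -0.06, 0], "twist": [0, 0, 0]}
    - {"hand": 3, "travel": [0, 0, 0.1], "twist": [0, 0, 0]}
    - {"hand": 3, "travel": [0, 0, 0.07], "twist": [0, 0, 0]}
    - {"hand": 3, "travel": [0, 0, 0], "twist": [0, 0, 0]}
    - {"hand": 3, "travel": [0, 0, 0], "twist": [0, 0, 0]}

```text
time: 37.47
position: [0.4718, 0.0453, 0.075]
tool_rot: [0.306, 0.952, 0.0, 0.0]
ft_force: [2.2, -0.9, -0.2]
grip_width: 0.0334
grip_force: 25.2
```

>>> move_arm:
  commands:
    - {"hand": 5, "travel": [0, 0, 0], "twist": [0, 0, 0]}
    - {"hand": 5, "travel": [0, 0, 0], "twist": [0, 0, 0]}
    - {"hand": 5, "travel": [0, 0, 0], "twist": [0, 0, 0]}
    - {"hand": 5, "travel": [0, 0, 0], "twist": [0, 0, 0]}
    - {"hand": 5, "travel": [0, 0, -1.5], "twist": [0, 0, 0]}

```text
time: 37.88
position: [0.4689, 0.0458, 0.0881]
tool_rot: [0.306, 0.952, -0.001, -0.003]
ft_force: [-0.0, 0.1, 0.2]
grip_width: 0.0491
grip_force: 0.0
```

>>> move_arm:
  commands:
    - {"hand": 5, "travel": [0, 0, -4], "twist": [0, 0, 0]}
    - {"hand": 5, "travel": [0, 0, -3.3], "twist": [0, 0, 0]}
    - {"hand": 5.2, "travel": [-2.04, -3.07, 0], "twist": [0, 0, 0]}
    - {"hand": 5.2, "travel": [-2.04, -3.07, 0], "twist": [0, 0, 0]}
    - {"hand": 5.2, "travel": [-2.04, -3.07, 0], "twist": [0, 0, 0]}

```text
time: 38.3
position: [0.4669, -0.0653, 0.1636]
tool_rot: [0.305, 0.952, 0.0, 0.0]
ft_force: [1.0, 0.2, 0.7]
grip_width: 0.0519
grip_force: 0.0
```

>>> move_arm:
  commands:
    - {"hand": 5.2, "travel": [-2.04, -3.07, 0], "twist": [0, 0, 0]}
    - {"hand": 5.2, "travel": [-2.04, -3.07, 0], "twist": [0, 0, 0]}
    - {"hand": 5.2, "travel": [-2.04, -3.07, 0], "twist": [0, 0, 0]}
    - {"hand": 5.2, "travel": [-2.04, -3.07, 0], "twist": [0, 0, 0]}
    - {"hand": 5.2, "travel": [-2.04, -3.07, 0], "twist": [0, 0, 0]}

```text
time: 38.72
position: [0.4597, -0.2503, 0.1625]
tool_rot: [0.306, 0.952, 0.001, -0.001]
ft_force: [1.0, -0.0, -0.1]
grip_width: 0.0518
grip_force: 0.0
```

>>> move_arm:
  commands:
    - {"hand": 5.2, "travel": [-2.04, -3.07, 0], "twist": [0, 0, 0]}
    - {"hand": 5.2, "travel": [-2.04, -3.07, 0], "twist": [0, 0, -1.4]}
    - {"hand": 5.2, "travel": [0, 0, 0], "twist": [0, 0, 0]}
    - {"hand": 5.2, "travel": [0, 0, 0], "twist": [0, 0, 0]}
    - {"hand": 5.2, "travel": [0, 0, 0], "twist": [0, 0, 0]}

```text
time: 39.13
position: [0.4573, -0.3216, 0.1622]
tool_rot: [0.295, 0.956, 0.001, -0.001]
ft_force: [0.3, 0.6, 0.9]
grip_width: 0.0521
grip_force: 0.0
```

>>> move_arm:
  commands:
    - {"hand": 5.2, "travel": [0, 0, 0], "twist": [0, 0, 0]}
    - {"hand": 5.2, "travel": [0, 0, 0], "twist": [0, 0, 0]}

```text
time: 39.3
position: [0.4581, -0.3209, 0.1627]
tool_rot: [0.294, 0.956, 0.001, -0.001]
ft_force: [0.4, -0.5, -0.4]
grip_width: 0.052
grip_force: 0.0
```

```bash
python3 s.py; python3 b.py brass .007 .0157
```

```text
t 39.3 [-0.811  0.539  1.669  0.     0.936 -1.786] [ 0.4581 -0.3209  0.1627] 55.86 0.052015719030033866 0.0 [ 0.4 -0.5 -0.4] [-0.02 -0.03 -0.04]
brass centre [ 0.4582 -0.3238] side 54.9 size 33.9 35.5 px [320. 226.] 
travel cm [-0.13 -0.21 14.72] twist z None yaw 55.86 q6 -1.79
```

>>> move_arm:
  commands:
    - {"hand": 5.2, "travel": [-0.13, -0.2, 4], "twist": [0, 0, 0.5]}
    - {"hand": 5.2, "travel": [0, 0, 4], "twist": [0, 0, 0]}
    - {"hand": 5.2, "travel": [0, 0, 3], "twist": [0, 0, 0]}
    - {"hand": 5.2, "travel": [0, 0, 1.5], "twist": [0, 0, 0]}
    - {"hand": 5.2, "travel": [0, 0, 0.7], "twist": [0, 0, 0]}

```text
time: 39.82
position: [0.4572, -0.3232, 0.0282]
tool_rot: [0.298, 0.955, 0.001, -0.002]
ft_force: [0.2, 0.7, 0.1]
grip_width: 0.0521
grip_force: 0.0
```

>>> move_arm:
  commands:
    - {"hand": 5.2, "travel": [0, 0, 0.4], "twist": [0, 0, 0]}
    - {"hand": 5.2, "travel": [0, 0, 0.4], "twist": [0, 0, 0]}
    - {"hand": 5.2, "travel": [0, 0, 0.4], "twist": [0, 0, 0]}
    - {"hand": 5.2, "travel": [0, 0, 0.3], "twist": [0, 0, 0]}
    - {"hand": 5.2, "travel": [0, 0, 0], "twist": [0, 0, 0]}

```text
time: 40.23
position: [0.4586, -0.3255, 0.0163]
tool_rot: [0.298, 0.954, -0.0, 0.0]
ft_force: [0.6, -0.2, -0.6]
grip_width: 0.052
grip_force: 0.0
```

```bash
python3 s.py; python3 -c "
from h import *
plan(.4583,-.3237,.0157,55.3);plan(.4724,.0450,.15,54.4)"
```

```text
t 40.23 [-0.816  0.781  1.734  0.     0.625 -1.781] [ 0.4586 -0.3255  0.0163] 55.27 0.052039170470666384 0.0 [ 0.6 -0.2 -0.6] [-0.01  0.03 -0.  ]
travel cm [0.13 0.13 0.06] twist z -0.0 yaw 55.27 q6 -1.78
travel cm [ 19.96  31.24 -13.4 ] twist z 0.9 yaw 55.27 q6 -1.78
```

>>> move_arm:
  commands:
    - {"hand": 5.2, "travel": [0.12, 0.13, 0.04], "twist": [0, 0, 0]}
    - {"hand": 3, "travel": [0, 0, 0], "twist": [0, 0, 0]}
    - {"hand": 3, "travel": [0, 0, 0], "twist": [0, 0, 0]}
    - {"hand": 3, "travel": [0, 0, 0], "twist": [0, 0, 0]}
    - {"hand": 3, "travel": [0, 0, 0], "twist": [0, 0, 0]}

```text
time: 40.65
position: [0.4581, -0.3238, 0.0157]
tool_rot: [0.298, 0.954, -0.0, 0.0]
ft_force: [-0.3, -0.3, 0.3]
grip_width: 0.0342
grip_force: 0.3
```

>>> move_arm:
  commands:
    - {"hand": 3, "travel": [0, 0, 0], "twist": [0, 0, 0]}
    - {"hand": 3, "travel": [0, 0, -2], "twist": [0, 0, 0]}
    - {"hand": 3, "travel": [0, 0, -4], "twist": [0, 0, 0]}
    - {"hand": 3, "travel": [0, 0, -4], "twist": [0, 0, 0]}
    - {"hand": 3, "travel": [0, 0, -3.4], "twist": [0, 0, 0]}

```text
time: 41.07
position: [0.458, -0.3235, 0.1512]
tool_rot: [0.299, 0.954, 0.0, 0.0]
ft_force: [0.4, -2.0, -0.6]
grip_width: 0.0335
grip_force: 25.0
```

>>> move_arm:
  commands:
    - {"hand": 3, "travel": [1.98, 3.11, 0], "twist": [0, 0, 0]}
    - {"hand": 3, "travel": [1.98, 3.11, 0], "twist": [0, 0, 0]}
    - {"hand": 3, "travel": [1.98, 3.11, 0], "twist": [0, 0, 0]}
    - {"hand": 3, "travel": [1.98, 3.11, 0], "twist": [0, 0, 0]}
    - {"hand": 3, "travel": [1.98, 3.11, 0], "twist": [0, 0, 0]}

```text
time: 41.48
position: [0.4649, -0.1378, 0.1496]
tool_rot: [0.299, 0.954, 0.0, 0.0]
ft_force: [1.0, -0.2, -0.4]
grip_width: 0.0337
grip_force: 25.0
```

>>> move_arm:
  commands:
    - {"hand": 3, "travel": [1.98, 3.11, 0], "twist": [0, 0, 0]}
    - {"hand": 3, "travel": [1.98, 3.11, 0], "twist": [0, 0, 0]}
    - {"hand": 3, "travel": [1.98, 3.11, 0], "twist": [0, 0, 0]}
    - {"hand": 3, "travel": [1.98, 3.11, 0], "twist": [0, 0, 0]}
    - {"hand": 3, "travel": [1.98, 3.11, 0], "twist": [0, 0, 0.9]}

```text
time: 41.9
position: [0.4721, 0.0466, 0.1495]
tool_rot: [0.306, 0.952, 0.0, -0.0]
ft_force: [0.1, -1.3, -0.1]
grip_width: 0.0337
grip_force: 25.0
```

>>> move_arm:
  commands:
    - {"hand": 3, "travel": [0, 0, 0], "twist": [0, 0, 0]}
    - {"hand": 3, "travel": [0, 0, 0], "twist": [0, 0, 0]}
    - {"hand": 3, "travel": [0, 0, 0], "twist": [0, 0, 0]}
    - {"hand": 3, "travel": [0, 0, 0], "twist": [0, 0, 0]}
    - {"hand": 3, "travel": [0, 0, 0], "twist": [0, 0, 0]}

```text
time: 42.32
position: [0.4728, 0.0435, 0.1494]
tool_rot: [0.307, 0.952, -0.0, 0.0]
ft_force: [-0.5, 0.2, -0.1]
grip_width: 0.0333
grip_force: 25.0
```

```bash
python3 s.py; python3 -c "
from h import *
plan(.4724,.0450,.0818,54.4)"
```

```text
t 42.32 [-0.144  0.469  1.888 -0.     0.784 -1.091] [0.4728 0.0435 0.1494] 54.24 0.033327364359733914 24.999809861183167 [-0.5  0.2 -0.1] [-0.06  0.02  0.02]
travel cm [0.12 0.1  6.76] twist z -0.2 yaw 54.24 q6 -1.09
```

>>> move_arm:
  commands:
    - {"hand": 3, "travel": [0.11, 0.1, 2.5], "twist": [0, 0, 0]}
    - {"hand": 3, "travel": [0, 0, 1.5], "twist": [0, 0, 0]}
    - {"hand": 3, "travel": [0, 0, 0.4], "twist": [0, 0, 0]}
    - {"hand": 3, "travel": [0, 0, 0.2], "twist": [0, 0, 0]}
    - {"hand": 3, "travel": [0, 0, 0.2], "twist": [0, 0, 0]}

```text
time: 42.73
position: [0.4726, 0.0455, 0.1015]
tool_rot: [0.307, 0.952, 0.0, 0.0]
ft_force: [0.5, -0.4, -0.6]
grip_width: 0.0335
grip_force: 25.0
```

```bash
python3 s.py; python3 -c "
from h import *
plan(.4724,.0450,.0818,54.4)"
```

```text
t 42.73 [-0.14   0.559  1.924 -0.     0.658 -1.087] [0.4726 0.0455 0.1015] 54.28 0.03348285028039404 24.99990552663803 [ 0.5 -0.4 -0.6] [-0.02 -0.04  0.01]
travel cm [-0.01 -0.05  1.97] twist z -0.1 yaw 54.28 q6 -1.09
```

>>> move_arm:
  commands:
    - {"hand": 3, "travel": [0, -0.04, 0.5], "twist": [0, 0, 0]}
    - {"hand": 3, "travel": [0, 0, 0.5], "twist": [0, 0, 0]}
    - {"hand": 3, "travel": [0, 0, 0.5], "twist": [0, 0, 0]}
    - {"hand": 3, "travel": [0, 0, 0.3], "twist": [0, 0, 0]}
    - {"hand": 3, "travel": [0, 0, 0], "twist": [0, 0, 0]}

```text
time: 43.15
position: [0.4722, 0.0459, 0.083]
tool_rot: [0.306, 0.952, -0.0, 0.0]
ft_force: [1.0, -0.9, -1.2]
grip_width: 0.0333
grip_force: 25.3
```

>>> move_arm:
  commands:
    - {"hand": 3, "travel": [0, 0, 0.1], "twist": [0, 0, 0]}
    - {"hand": 3, "travel": [0, 0, 0.07], "twist": [0, 0, 0]}
    - {"hand": 3, "travel": [0, 0, 0], "twist": [0, 0, 0]}
    - {"hand": 3, "travel": [0, 0, 0], "twist": [0, 0, 0]}

```text
time: 43.48
position: [0.4723, 0.046, 0.0818]
tool_rot: [0.306, 0.952, 0.0, 0.0]
ft_force: [1.2, -0.3, -0.6]
grip_width: 0.0337
grip_force: 25.4
```

```bash
python3 s.py
```

```text
t 43.48 [-0.139  0.598  1.936 -0.     0.607 -1.088] [0.4723 0.046  0.0818] 54.37 0.03374562106357199 25.44530618470162 [ 1.2 -0.3 -0.6] [-0.08 -0.14  0.04]
```

>>> move_arm:
  commands:
    - {"hand": 3, "travel": [0, 0, 0.05], "twist": [0, 0, 0]}
    - {"hand": 5, "travel": [0, 0, 0], "twist": [0, 0, 0]}
    - {"hand": 5, "travel": [0, 0, 0], "twist": [0, 0, 0]}
    - {"hand": 5, "travel": [0, 0, 0], "twist": [0, 0, 0]}
    - {"hand": 5, "travel": [0, 0, 0], "twist": [0, 0, 0]}

```text
time: 43.9
position: [0.4716, 0.0461, 0.0812]
tool_rot: [0.306, 0.952, -0.0, -0.0]
ft_force: [0.2, 0.5, -0.2]
grip_width: 0.0479
grip_force: 0.0
```

>>> move_arm:
  commands:
    - {"hand": 5, "travel": [0, 0, -1], "twist": [0, 0, 0]}
    - {"hand": 5, "travel": [0, 0, -3], "twist": [0, 0, 0]}
    - {"hand": 5, "travel": [0, 0, -4], "twist": [0, 0, 0]}
    - {"hand": 5.2, "travel": [-3.17, 2.09, 0], "twist": [0, 0, 0]}
    - {"hand": 5.2, "travel": [-3.17, 2.09, 0], "twist": [0, 0, 0]}

```text
time: 44.32
position: [0.5482, 0.0433, 0.1649]
tool_rot: [0.306, 0.952, 0.0, 0.002]
ft_force: [0.7, -0.8, -0.1]
grip_width: 0.0513
grip_force: 0.0
```

>>> move_arm:
  commands:
    - {"hand": 5.2, "travel": [-3.17, 2.09, 0], "twist": [0, 0, 0]}
    - {"hand": 5.2, "travel": [-3.17, 2.09, 0], "twist": [0, 0, 0]}
    - {"hand": 5.2, "travel": [-3.17, 2.09, 0], "twist": [0, 0, 0]}
    - {"hand": 5.2, "travel": [-3.17, 2.09, 0], "twist": [0, 0, 0]}
    - {"hand": 5.2, "travel": [0, 0, 0], "twist": [0, 0, 0]}

```text
time: 44.73
position: [0.7072, 0.036, 0.1611]
tool_rot: [0.306, 0.952, 0.001, 0.005]
ft_force: [0.8, -0.6, 0.2]
grip_width: 0.0522
grip_force: 0.0
```

>>> move_arm:
  commands:
    - {"hand": 5.2, "travel": [0, 0, 0], "twist": [0, 0, 0]}
    - {"hand": 5.2, "travel": [0, 0, 0], "twist": [0, 0, 0]}
    - {"hand": 5.2, "travel": [0, 0, 0], "twist": [0, 0, 0]}
    - {"hand": 5.2, "travel": [0, 0, 0], "twist": [0, 0, 0]}

```text
time: 45.07
position: [0.6979, 0.0373, 0.1612]
tool_rot: [0.306, 0.952, -0.0, -0.001]
ft_force: [-0.4, -0.2, 0.0]
grip_width: 0.0516
grip_force: 0.0
```

```bash
python3 s.py; python3 b.py dark .008 .0157; python3 - <<'E'
from h import *
i,K=cam("wrist");np.save("w10.npy",K[3]);a=i[100:300,150:490];t,_=cam("top");b=cv2.resize(t[170:330,240:420],None,fx=200/160,fy=200/160)
save(np.hstack([a,b]),"w10.png",s=1.4)
E
```

```text
t 45.07 [-0.106  0.709  1.294  0.     1.14  -1.055] [0.6979 0.0373 0.1612] 54.37 0.051598689343603295 0.0 [-0.4 -0.2  0. ] [-0.    0.   -0.01]
dark centre [0.6997 0.0405] side 29.0 size 33.6 34.7 px [327. 224.] 
travel cm [ 0.09  0.33 14.59] twist z None yaw 54.37 q6 -1.05
```

View pics/w10.png

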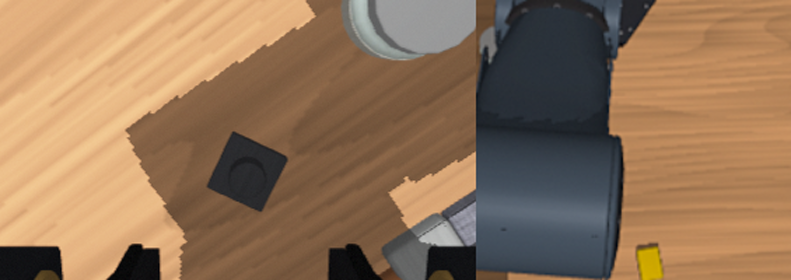

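The striker lies knob up, with its centre near px (327,222) in the full image. The glue jar is to the upper right, so I'll grip along 29° to stay clear of it.

>>> move_arm:
  commands:
    - {"hand": 5.2, "travel": [0.05, 0.3, 0], "twist": [0, 0, 6.4]}
    - {"hand": 5.2, "travel": [0, 0, 0], "twist": [0, 0, 6.4]}
    - {"hand": 5.2, "travel": [0, 0, 0], "twist": [0, 0, 6.3]}
    - {"hand": 5.2, "travel": [0, 0, 0], "twist": [0, 0, 6.3]}
    - {"hand": 5.2, "travel": [0, 0, 0], "twist": [0, 0, 0]}

```text
time: 45.68
position: [0.7008, 0.0399, 0.1615]
tool_rot: [0.509, 0.861, 0.0, 0.0]
ft_force: [0.1, 0.7, -0.6]
grip_width: 0.0519
grip_force: 0.0
```

>>> move_arm:
  commands:
    - {"hand": 5.2, "travel": [0, 0, 0], "twist": [0, 0, 0]}
    - {"hand": 5.2, "travel": [0, 0, 0], "twist": [0, 0, 0]}
    - {"hand": 5.2, "travel": [0, 0, 0], "twist": [0, 0, 0]}
    - {"hand": 5.2, "travel": [0, 0, 0], "twist": [0, 0, 0]}

```text
time: 46.02
position: [0.7009, 0.0398, 0.1613]
tool_rot: [0.507, 0.862, -0.0, -0.0]
ft_force: [0.1, -1.2, 0.8]
grip_width: 0.052
grip_force: 0.0
```

```bash
python3 s.py; python3 b.py dark .008 .0157
```

```text
t 46.02 [-0.102  0.712  1.287 -0.     1.143 -0.609] [0.7009 0.0398 0.1613] 29.02 0.052037165485833384 0.0 [ 0.1 -1.2  0.8] [-0.04 -0.02 -0.  ]
dark centre [0.6999 0.0399] side 29.0 size 33.5 34.7 px [322. 224.] 
travel cm [ 0.06 -0.09 14.56] twist z None yaw 29.0 q6 -0.61
```

>>> move_arm:
  commands:
    - {"hand": 5.2, "travel": [0, -0.09, 4], "twist": [0, 0, 0]}
    - {"hand": 5.2, "travel": [0, 0, 4], "twist": [0, 0, 0]}
    - {"hand": 5.2, "travel": [0, 0, 3], "twist": [0, 0, 0]}
    - {"hand": 5.2, "travel": [0, 0, 1.5], "twist": [0, 0, 0]}
    - {"hand": 5.2, "travel": [0, 0, 0.6], "twist": [0, 0, 0]}

```text
time: 46.53
position: [0.698, 0.0395, 0.0268]
tool_rot: [0.508, 0.862, -0.001, -0.003]
ft_force: [-0.5, -0.4, 0.5]
grip_width: 0.052
grip_force: 0.0
```

>>> move_arm:
  commands:
    - {"hand": 5.2, "travel": [0, 0, 0.4], "twist": [0, 0, 0]}
    - {"hand": 5.2, "travel": [0, 0, 0.4], "twist": [0, 0, 0]}
    - {"hand": 5.2, "travel": [0, 0, 0.4], "twist": [0, 0, 0]}
    - {"hand": 5.2, "travel": [0, 0, 0.3], "twist": [0, 0, 0]}
    - {"hand": 5.2, "travel": [0, 0, 0], "twist": [0, 0, 0]}

```text
time: 46.95
position: [0.7007, 0.0393, 0.016]
tool_rot: [0.508, 0.861, 0.0, 0.001]
ft_force: [0.6, 0.3, 0.0]
grip_width: 0.0523
grip_force: 0.0
```

```bash
python3 s.py; python3 -c "
from h import *
plan(.7,.0398,.0157,29);plan(.4724,.0450,.165,54.4)"
```

```text
t 46.95 [-0.103  0.895  1.353  0.     0.892 -0.608] [0.7007 0.0393 0.016 ] 28.97 0.0522572130165577 0.0 [0.6 0.3 0. ] [-0.03  0.05  0.01]
travel cm [ 0.07 -0.03  0.03] twist z -0.0 yaw 28.97 q6 -0.61
travel cm [ 11.54 -19.68 -14.93] twist z -25.4 yaw 28.97 q6 -0.61
```

>>> move_arm:
  commands:
    - {"hand": 5.2, "travel": [0.07, 0, 0], "twist": [0, 0, 0]}
    - {"hand": 3, "travel": [0, 0, 0], "twist": [0, 0, 0]}
    - {"hand": 3, "travel": [0, 0, 0], "twist": [0, 0, 0]}
    - {"hand": 3, "travel": [0, 0, 0], "twist": [0, 0, 0]}
    - {"hand": 3, "travel": [0, 0, 0], "twist": [0, 0, 0]}

```text
time: 47.37
position: [0.6996, 0.0399, 0.0155]
tool_rot: [0.508, 0.862, -0.0, -0.0]
ft_force: [-1.2, -0.5, 0.9]
grip_width: 0.0341
grip_force: 0.7
```

>>> move_arm:
  commands:
    - {"hand": 3, "travel": [0, 0, 0], "twist": [0, 0, 0]}
    - {"hand": 3, "travel": [0, 0, -3], "twist": [0, 0, 0]}
    - {"hand": 3, "travel": [0, 0, -4], "twist": [0, 0, 0]}
    - {"hand": 3, "travel": [0, 0, -4], "twist": [0, 0, 0]}
    - {"hand": 3, "travel": [0, 0, -3.9], "twist": [0, 0, 0]}

```text
time: 47.78
position: [0.6994, 0.0401, 0.1652]
tool_rot: [0.508, 0.861, -0.0, -0.001]
ft_force: [0.8, -0.5, -1.1]
grip_width: 0.0336
grip_force: 25.0
```

>>> move_arm:
  commands:
    - {"hand": 3, "travel": [1.91, -3.28, 0], "twist": [0, 0, 0]}
    - {"hand": 3, "travel": [1.91, -3.28, 0], "twist": [0, 0, 0]}
    - {"hand": 3, "travel": [1.91, -3.28, 0], "twist": [0, 0, 0]}
    - {"hand": 3, "travel": [1.91, -3.28, 0], "twist": [0, 0, 0]}
    - {"hand": 3, "travel": [1.91, -3.28, 0], "twist": [0, 0, 0]}

```text
time: 48.2
position: [0.5082, 0.0443, 0.1644]
tool_rot: [0.508, 0.861, 0.0, 0.0]
ft_force: [-0.1, -0.4, -0.6]
grip_width: 0.0336
grip_force: 25.0
```

>>> move_arm:
  commands:
    - {"hand": 3, "travel": [1.91, -3.28, 0], "twist": [0, 0, -6.4]}
    - {"hand": 3, "travel": [0, 0, 0], "twist": [0, 0, -6.4]}
    - {"hand": 3, "travel": [0, 0, 0], "twist": [0, 0, -6.3]}
    - {"hand": 3, "travel": [0, 0, 0], "twist": [0, 0, -6.3]}
    - {"hand": 3, "travel": [0, 0, 0], "twist": [0, 0, 0]}

```text
time: 48.62
position: [0.4721, 0.0449, 0.1645]
tool_rot: [0.305, 0.952, 0.0, 0.0]
ft_force: [0.5, 0.2, -0.0]
grip_width: 0.0334
grip_force: 25.0
```

>>> move_arm:
  commands:
    - {"hand": 3, "travel": [0, 0, 0], "twist": [0, 0, 0]}
    - {"hand": 3, "travel": [0, 0, 0], "twist": [0, 0, 0]}
    - {"hand": 3, "travel": [0, 0, 0], "twist": [0, 0, 0]}
    - {"hand": 3, "travel": [0, 0, 0], "twist": [0, 0, 0]}
    - {"hand": 3, "travel": [0, 0, 0], "twist": [0, 0, 0]}

```text
time: 49.03
position: [0.4722, 0.0449, 0.1642]
tool_rot: [0.306, 0.952, 0.0, -0.0]
ft_force: [-0.7, -0.7, -1.1]
grip_width: 0.0335
grip_force: 25.0
```

```bash
python3 s.py; python3 - <<'E'
from h import *
plan(.4724,.0450,.0888,54.4)
i,K=cam("wrist");save(i,"w11.png",(204,110,240,190),3.3)
E
```

```text
t 49.03 [-0.141  0.442  1.876  0.     0.823 -1.089] [0.4722 0.0449 0.1642] 54.32 0.03348582896834622 24.99953269958496 [-0.7 -0.7 -1.1] [-0.02 -0.01  0.  ]
travel cm [-0.01  0.02  7.54] twist z -0.1 yaw 54.32 q6 -1.09
```

View pics/w11.png

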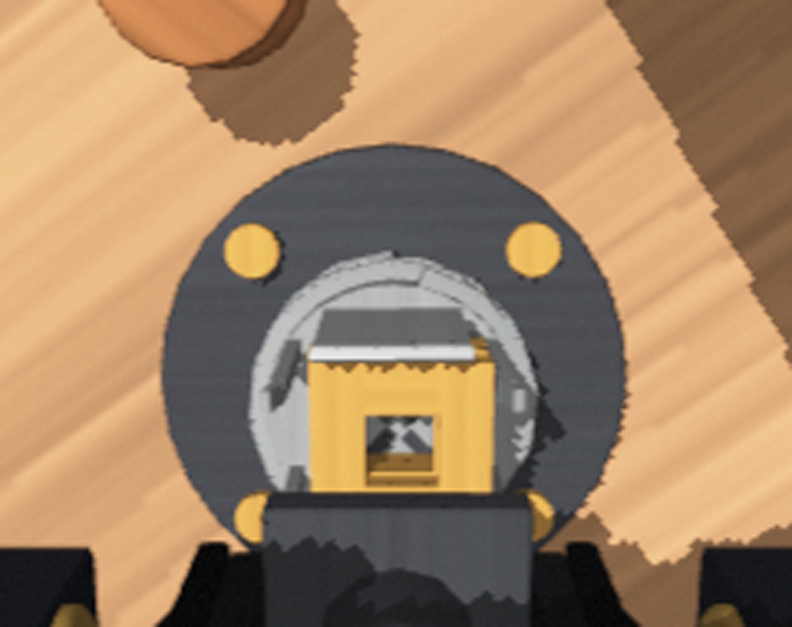

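All three shims lie flat in the pocket, with the cross visible through the holes near (400,435). Lowering the striker.

>>> move_arm:
  commands:
    - {"hand": 3, "travel": [0, 0, 2.5], "twist": [0, 0, 0]}
    - {"hand": 3, "travel": [0, 0, 2], "twist": [0, 0, 0]}
    - {"hand": 3, "travel": [0, 0, 0.8], "twist": [0, 0, 0]}
    - {"hand": 3, "travel": [0, 0, 0.5], "twist": [0, 0, 0]}
    - {"hand": 3, "travel": [0, 0, 0.3], "twist": [0, 0, 0]}

```text
time: 49.5
position: [0.4721, 0.0449, 0.1028]
tool_rot: [0.306, 0.952, -0.0, -0.0]
ft_force: [0.3, -0.2, -0.7]
grip_width: 0.0339
grip_force: 25.0
```

>>> move_arm:
  commands:
    - {"hand": 3, "travel": [0, 0, 0.4], "twist": [0, 0, 0]}
    - {"hand": 3, "travel": [0, 0, 0.4], "twist": [0, 0, 0]}
    - {"hand": 3, "travel": [0, 0, 0.4], "twist": [0, 0, 0]}
    - {"hand": 3, "travel": [0, 0, 0.1], "twist": [0, 0, 0]}
    - {"hand": 3, "travel": [0, 0, 0], "twist": [0, 0, 0]}

```text
time: 49.92
position: [0.4722, 0.0449, 0.0902]
tool_rot: [0.306, 0.952, -0.0, -0.0]
ft_force: [0.5, 0.6, -1.2]
grip_width: 0.0333
grip_force: 25.0
```

```bash
python3 s.py
```

```text
t 49.92 [-0.141  0.582  1.931  0.     0.629 -1.09 ] [0.4722 0.0449 0.0902] 54.36 0.03332824647060299 24.999601542949677 [ 0.5  0.6 -1.2] [-0.02  0.02  0.02]
```

Another 1.5 mm down, release, rise and move clear for a last look.

>>> move_arm:
  commands:
    - {"hand": 3, "travel": [0, 0, 0.1], "twist": [0, 0, 0]}
    - {"hand": 3, "travel": [0, 0, 0.06], "twist": [0, 0, 0]}
    - {"hand": 3, "travel": [0, 0, 0], "twist": [0, 0, 0]}
    - {"hand": 3, "travel": [0, 0, 0], "twist": [0, 0, 0]}
    - {"hand": 3, "travel": [0, 0, 0], "twist": [0, 0, 0]}

```text
time: 50.33
position: [0.4722, 0.0449, 0.0887]
tool_rot: [0.306, 0.952, 0.0, 0.0]
ft_force: [-0.3, -0.0, -0.5]
grip_width: 0.0337
grip_force: 25.0
```

>>> move_arm:
  commands:
    - {"hand": 5, "travel": [0, 0, 0], "twist": [0, 0, 0]}
    - {"hand": 5, "travel": [0, 0, 0], "twist": [0, 0, 0]}
    - {"hand": 5, "travel": [0, 0, 0], "twist": [0, 0, 0]}
    - {"hand": 5, "travel": [0, 0, 0], "twist": [0, 0, 0]}
    - {"hand": 5, "travel": [0, 0, -1], "twist": [0, 0, 0]}

```text
time: 50.75
position: [0.4712, 0.045, 0.0977]
tool_rot: [0.306, 0.952, -0.0, -0.002]
ft_force: [-0.2, 0.0, 0.5]
grip_width: 0.0488
grip_force: 0.0
```

>>> move_arm:
  commands:
    - {"hand": 5, "travel": [0, 0, -3], "twist": [0, 0, 0]}
    - {"hand": 5, "travel": [0, 0, -3.5], "twist": [0, 0, 0]}
    - {"hand": 5, "travel": [0, 0, -3], "twist": [0, 0, 0]}
    - {"hand": 5, "travel": [-1.5, 0, 0], "twist": [0, 0, 0]}
    - {"hand": 5, "travel": [-1.5, 0, 0], "twist": [0, 0, 0]}

```text
time: 51.17
position: [0.4975, 0.0275, 0.1961]
tool_rot: [0.305, 0.952, 0.0, 0.002]
ft_force: [0.9, 0.2, -0.1]
grip_width: 0.05
grip_force: 0.0
```

>>> move_arm:
  commands:
    - {"hand": 5, "travel": [0, 0, 0], "twist": [0, 0, 0]}
    - {"hand": 5, "travel": [0, 0, 0], "twist": [0, 0, 0]}
    - {"hand": 5, "travel": [0, 0, 0], "twist": [0, 0, 0]}
    - {"hand": 5, "travel": [0, 0, 0], "twist": [0, 0, 0]}
    - {"hand": 5, "travel": [0, 0, 0], "twist": [0, 0, 0]}

```text
time: 51.58
position: [0.4954, 0.028, 0.1931]
tool_rot: [0.306, 0.952, -0.0, -0.001]
ft_force: [-0.9, -1.4, -0.2]
grip_width: 0.0499
grip_force: 0.0
```

```bash
python3 s.py; python3 - <<'E'
from h import *
i,K=cam("wrist");s,_=cam("scene")
a=cv2.resize(i[100:260,234:434],(400,320),interpolation=cv2.INTER_CUBIC);b=cv2.resize(s[110:310,215:465],(400,320),interpolation=cv2.INTER_CUBIC)
save(np.hstack([a,b]),"w12.png")
E
```

```text
t 51.58 [-0.169  0.42   1.795  0.     0.928 -1.119] [0.4954 0.028  0.1931] 54.39 0.04990486267109899 0.0 [-0.9 -1.4 -0.2] [-0.01  0.01 -0.02]
```

View pics/w12.png

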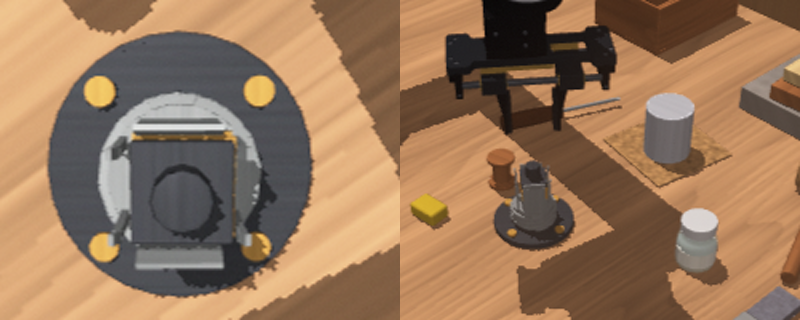

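The striker sits flat with its knob up (knob at (183,198)) between the walls, and the cover stands upright on the mat (at (668,130)). Handing in.

```bash
python3 -c "
from rig import robot
print(robot.hand_in())"
```

```text
the job is handed in; nothing more can be done
None
```

I handed the job in at about 52 s. The cover is off and stands mouth down on the mat, and the pot holds the block (cross up), all three shims and the striker (knob up). One fast descent for the block pressed the fingertips on the bench with about 48 N, and no verdict came back.

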